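# Set the shaft rack to its mark and lay the propeller shafts in it

### The job

Get the shaft rack ready for these propeller shafts: release the clamp lever, slide the moving comb (the one with the lever) to the white paint mark on the rail and clamp it again, all before any shaft goes on. Then lay every shaft from the rubber mat across the two combs, one to a notch, down in the V of both combs, all with the brass nut end on the fixed comb's side and the clutch dog end on the moving comb's side. Leave everything else on the counter where it is.

Things in the scene. Friction and masses are not known exactly. Their poses are not given: they have to be found in the camera images.
- rack: shaft rack bolted down; origin on the counter, x away from the robot, y along its rails. Two grey combs: upright plates 12 mm thick (y), 254 mm long (x), 125 mm high, each with four 90-degree V notches 20 mm deep, 40 wide, at x = -82.5, -27.5, 27.5, 82.5 mm. Fixed comb at y = -55 mm, moving comb at +55 when at the mark. A seated shaft lies along y, axis 119 mm high, middle at y = 0
- mark (a point): the 4 mm wide white paint line across the front rail, 143.5 mm in front of the rack's origin, 33 mm high, at rack y = +55 mm; axes as the rack
- pointer (a point): tip of the small brass pointer at the front foot of the moving comb, in the middle of the plate's thickness; it reads against the front rail. The comb is at the mark when pointer and mark have the same y along the rack
- carriage (a joint): slide of the moving comb along the rack's y: 0 to 0.095 m, 0.020 at the mark, larger is farther from the fixed comb. It starts 25 to 70 mm beyond the mark. Clamped it does not move by hand force; released it needs about 8 N and stays where it is left
- carriage_grip (a point): middle of the top edge of the moving comb's front horn: flat land 24 mm long in rack x, plate 12 mm thick in rack y, 125 mm high; pinch the plate here to slide it
- clamp_lever (a joint): clamp lever at the front of the moving comb, turning about a vertical screw: 0 = clamped (lever along the rack's +y), 1.3 rad = fully released (turned anticlockwise from above, toward the rack's -x). Counts as clamped below 0.15; the brake bites from about 0.4 down and is loose above 0.8. Takes about 2 to 6 N at the grip point, stays where it is left
- lever_pivot (a point): point on the lever's turning axis, 65 mm above the counter, at half the height of the lever's bar; its y axis points along the lever to the tip
- lever_grip (a point): middle of the lever's bar to hold or push: 55 mm out from the pivot; the bar is black, 14 mm wide, 14 mm high (58 to 72 mm above the counter), its tip 76 mm from the pivot; its y axis points along the lever to the tip. Only the carriage foot (46 mm high, up to 20 mm beyond the screw) lies under its root
- shaft1: propeller shaft, 230 mm, 0.5 kg; origin in the middle of its round part (20 mm diameter, 150 mm long), x toward the clutch dog. +75 to +99 mm: clutch dog, dark steel, six-sided, 32 mm across flats, then a 14 mm pilot. -75 to -93 mm: brass castle nut, same size, then thread to -117 mm. Lies on dog and nut on a 3 mm rubber mat, axis 19 mm above the counter, 90 mm from the next. None if absent
- shaft2: propeller shaft, 230 mm, 0.5 kg; origin in the middle of its round part (20 mm diameter, 150 mm long), x toward the clutch dog. +75 to +99 mm: clutch dog, dark steel, six-sided, 32 mm across flats, then a 14 mm pilot. -75 to -93 mm: brass castle nut, same size, then thread to -117 mm. Lies on dog and nut on a 3 mm rubber mat, axis 19 mm above the counter, 90 mm from the next. None if absent
- shaft3: propeller shaft, 230 mm, 0.5 kg; origin in the middle of its round part (20 mm diameter, 150 mm long), x toward the clutch dog. +75 to +99 mm: clutch dog, dark steel, six-sided, 32 mm across flats, then a 14 mm pilot. -75 to -93 mm: brass castle nut, same size, then thread to -117 mm. Lies on dog and nut on a 3 mm rubber mat, axis 19 mm above the counter, 90 mm from the next. None if absent
- shaft4: propeller shaft, 230 mm, 0.5 kg; origin in the middle of its round part (20 mm diameter, 150 mm long), x toward the clutch dog. +75 to +99 mm: clutch dog, dark steel, six-sided, 32 mm across flats, then a 14 mm pilot. -75 to -93 mm: brass castle nut, same size, then thread to -117 mm. Lies on dog and nut on a 3 mm rubber mat, axis 19 mm above the counter, 90 mm from the next. None if absent
- shaft1_dog (a point): middle of the clutch dog of shaft1, on the axis 87 mm from the shaft's origin
- shaft2_dog (a point): middle of the clutch dog of shaft2, on the axis 87 mm from the shaft's origin
- shaft3_dog (a point): middle of the clutch dog of shaft3, on the axis 87 mm from the shaft's origin
- shaft4_dog (a point): middle of the clutch dog of shaft4, on the axis 87 mm from the shaft's origin
- coil: black ignition coil, 82 x 50 x 44 mm, to be left alone; origin under its middle
- tank_cap: red enamel fuel tank cap, 62 mm diameter, 34 mm high, to be left alone; origin under its middle
- tachometer: round aluminium tachometer housing, 92 mm diameter, 62 mm high, to be left alone; origin under its middle
- mallet: mallet with rubber head (60 mm diameter, 100 mm long) and 270 mm ash handle along -x, to be left alone; origin under the head
- spanner: steel spanner 190 mm long lying flat, to be left alone; origin under its middle
- spark_plug: spark plug 66 mm long lying down, to be left alone; origin under its middle
- grease_tin: round grey tin, 72 mm diameter, 70 mm high, to be left alone; origin under its middle
- mug: white mug, 80 mm diameter, 90 mm high, to be left alone; origin under its middle
Mind the look-alikes: they are no part of the job. What is shaped like the shaft3 but turquoise is not meant.

How it is judged:
On the way, in this order (a step that is already met when the one before it is completed fails the run):
1. the clamp lever is released (value of joint clamp_lever above 0.8 rad), for 0.2 s.
2. the moving comb stands at the white mark, within 5 mm, clamp still released (y of pointer in the frame of mark between -0.005 and 0.005 m and value of joint clamp_lever above 0.6 rad), for 0.2 s.
3. the lever is clamped again with the comb at the mark, within 5 mm, and no shaft is on the rack yet (y of pointer in the frame of mark between -0.005 and 0.005 m and value of joint clamp_lever below 0.15 rad and height (world z) of each of shaft1, shaft2, shaft3, shaft4 below 0.08 m), for 0.2 s.
At the end, for the whole second after the job is handed in: Lever clamped (under 0.15 rad), pointer within 5 mm of the mark; every shaft present at rest in a notch of both combs: axis 119 mm (-4.5/+3.5) above the counter, within 0.06 rad of the rack's y, its middle within 27 mm of midway between the combs, dog on the moving comb's side (y of pointer in the frame of mark between -0.005 and 0.005 m and value of joint clamp_lever below 0.15 rad and z of shaft1 in the frame of rack between 0.1145 and 0.1225 m and x of shaft1 in the frame of rack between -0.1 and 0.1 m and angle between the x axis of each of shaft1, shaft2, shaft3, shaft4 and the y axis of rack, either way round below 0.06 rad and y of shaft1_dog in the frame of rack between 0.06 and 0.115 m and linear speed of each of shaft1, shaft2, shaft3, shaft4 below 0.02 m/s and z of shaft2 in the frame of rack between 0.1145 and 0.1225 m and x of shaft2 in the frame of rack between -0.1 and 0.1 m and y of shaft2_dog in the frame of rack between 0.06 and 0.115 m and z of shaft3 in the frame of rack between 0.1145 and 0.1225 m and x of shaft3 in the frame of rack between -0.1 and 0.1 m and y of shaft3_dog in the frame of rack between 0.06 and 0.115 m and z of shaft4 in the frame of rack between 0.1145 and 0.1225 m and x of shaft4 in the frame of rack between -0.1 and 0.1 m and y of shaft4_dog in the frame of rack between 0.06 and 0.115 m); the robot touches nothing.
It fails at once if one of the other things on the counter is pushed more than 50 mm from its place (distance of any of coil, tank_cap, tachometer, mallet, spanner, spark_plug, grease_tin, mug from where it was at the start of the episode above 0.05 m).
Of shaft1, shaft2, shaft3, shaft4 only 3 to 4 are there at a start; the rules pass over those that are not, and their reading is None.
At some moment in a run one of shaft1, shaft2, shaft3, shaft4 may be knocked a few centimetres aside while the robot is not near it.
Once in a run the grip may slacken for a moment while it holds something.
It also fails if it takes over 208 s, if anything falls off the work surface, if the arm or the gripper's body presses on something with over 40 N, if the wrist force passes 120 N, or if a joint passes its speed limit or range.

### The arm

A 7-joint arm with a two-finger parallel gripper is mounted at the origin on the work surface. World frame = base frame: x ahead of the robot, y to its left, z up, the work surface at z = 0. Lengths are in m, angles in rad, forces in N, time in s.
With the tool pointing down it reaches from about 0.4 to 0.85 m from the base axis. Payload 4.5 kg.
Tool frame: the origin (TCP) lies between the finger pads; the fingertips stand r.tip_reach ahead of it and the grasp point (between the pads) lies 3 mm ahead of it (r.tip_reach is the distance from the TCP to the fingertips, in m); z points along the fingers, y is the line along which they close (so a half turn about z gives the same grasp; the last joint's range is limited). The gripper opens to 88 mm and grips with 3 to 60 N. Pads are 18 mm wide; open, the fingers measure 123 mm over their backs; the gripper's body (75 mm by 187 mm) begins 45 mm behind the grasp point.
Start: joints at [1.228, 0.689, -0.195, 1.565, 0.157, 0.902, -0.215], TCP at [0.23, -0.581, 0.261] pointing down, gripper open.
Joint ranges: [-3.01, 3.01], [-0.46, 2.08], [-1.47, 1.51], [0.13, 2.56], [-1, 4.14], [0.04, 2.09], [-2.66, 2.66]. Speed limits (rad/s): [2.57, 2.57, 3.14, 3.14, 3.14, 3.14, 3.14].

### API

Orientations are given as a unit quaternion [x, y, z, w].
In Python, from plant import r gives the robot as it stands.
- The arm moves only by the tool step_arm, never from a script. Its argument "motion" is a list of rows, each an object with "dp": the shift along the tool's x, y, z in mm, a list of three; "twist": the turn, a rotation vector about the tool's x, y, z in rad, a list of three; "hand": the opening, from -1 (shut) to 1 (fully open). In form: [{"dp": [dx, dy, dz], "twist": [rx, ry, rz], "hand": hand}, ...]. A call has 1 to 5 rows; each row is the pose to reach, as a shift and turn from the pose commanded when the call began, along the tool's axes at that moment; what a row does not reach only later rows make up. A row lasts 1/8 s, in which the tool goes at most 62.5 mm and 10.7 degrees, less where a joint would pass 70% of its speed; a pose out of reach is approached as far as the arm can. A call with a gripper value outside its range is refused whole. The fingers move at their own pace and stop on an object; "force" is the grip in N (left out, the last holds). Time passes only in rows, so rows that repeat a pose let the fingers close. It gives the time, the measured TCP pose, the force, the opening and the grip force at its end, in the units of the state.
- r.get_state(): the state, without advancing time (a new reading comes with each control period).
- r.snapshot(name): name is "side" or "top"; returns a dict with "pixels" (384x512x3 uint8, red, green, blue), "depth" (384x512 float32, m along the optical axis (not along the pixel's ray), 0 where there is no reading), "fx", "fy", "cx", "cy" (pixels), "xyz" and "orientation" of the camera in the world. Camera axes: x right, y down, z forward; pixel columns grow to the right and rows downward; lengths in m; the calibration is good to about 2 mm. A picture is of the moment at which its call begins.
- r.finish_job(): hands the job in; it is judged then, once.
Trained networks look in the newest picture that a camera, given by its name, has taken for a name from the list of things; names that differ only in an ending like _2 or _b are one class to them, and where a whole thing is asked for, a point or a joint stands for the part that bears it (a point fixed in the world has none). Each returns a list of dicts, best first, with "score" (0 to 1); they miss things now and then, are a little off and sometimes report something else, mostly with a low value. They report only what shows in the picture. A call takes as long as a camera call. They do not tell look-alikes from the thing itself.
- r.search_frame(camera, thing): "at" ([x, y, z] in m, in the coordinates of the camera as it stood for that picture, good to about 4 mm: the middle of the surface that is visible of it).
The state is a dict: "clock": time; "q": joint angles; "qd": joint speeds; "joint_torque": joint torques, N m; "tool_pos": TCP position; "eef_rot": TCP orientation; "contact_force": force on the tool from outside, world axes, zero at the start; "moment": the same for the moment, N m; "opening": opening from 0.0 (shut) to 1.0 (fully open); "finger_force": force on a finger pad.
Only numpy, scipy, OpenCV 4.12 (cv2) and the standard library are available. Lean on these libraries where they do the work, as an engineer would, in place of code of your own. Each camera call takes 0.05 s, during which the arm holds its last target. There are 200 camera calls.

## Working session

There is one attempt and no reset: what is moved stays moved. The work goes in short steps, Python scripts to look and compute and a tool call to move; the robot and the scene stay as the last step left them, time stands still between calls to the robot, and variables do not carry over. Pictures are saved under pics/ and viewed, at most 14 in all, crops included, and the job is handed in when it is done.

Besides the shell and the picture viewer there is one more tool, called after "Call:" as name(argument=value, ...), one argument or row to a line, values as JSON. step_arm: Moves the arm, as the interface text tells. Its arguments: {"type":"object","properties":{"motion":{"type":"array"},"force":{"type":"number"}},"required":["motion"]}

```bash
ls; mkdir -p pics; cat > h.py <<'E'
import numpy as np, cv2
from scipy.spatial.transform import Rotation as R
from plant import r
def w(s,p): return R.from_quat(s['orientation']).apply(p)+np.array(s['xyz'])
def cloud(s):
    d=s['depth'];v,u=np.mgrid[:d.shape[0],:d.shape[1]]
    p=np.stack([(u-s['cx'])/s['fx']*d,(v-s['cy'])/s['fy']*d,d],-1)
    return (R.from_quat(s['orientation']).as_matrix()@p.reshape(-1,3).T).T.reshape(p.shape)+np.array(s['xyz'])
def pix(s,P):
    c=R.from_quat(s['orientation']).inv().apply(np.array(P)-np.array(s['xyz']))
    return np.stack([c[...,0]/c[...,2]*s['fx']+s['cx'],c[...,1]/c[...,2]*s['fy']+s['cy']],-1)
E
python3 - <<'E'
from h import *
np.set_printoptions(precision=4,suppress=True)
for c in ['top','side']:
    s=r.snapshot(c); cv2.imwrite(f'pics/{c}0.png',s['pixels'][:,:,::-1]); np.save(f'{c}0.npy',cloud(s))
    print(c,s['xyz'],s['orientation'],s['fx'])
    for t in ['rack','pointer','carriage_grip','lever_grip','lever_pivot','mark','shaft1','shaft1_dog']:
        for o in r.search_frame(c,t)[:6]: print(t,round(o['score'],2),w(s,o['at']))
print(r.get_state(), r.tip_reach)
E
```

```text
pics
top [0.3495 0.0525 1.2649] [ 0.7062 -0.7042  0.0466 -0.0559] 415.12000679650276
rack 0.61 [0.5641 0.1876 0.0405]
pointer 0.97 [0.5594 0.238  0.0707]
pointer 0.6 [0.5626 0.1878 0.041 ]
pointer 0.46 [0.5945 0.4968 0.063 ]
carriage_grip 0.88 [0.5623 0.24   0.071 ]
lever_grip 0.67 [ 0.5557 -0.1998  0.028 ]
lever_grip 0.5 [0.5245 0.2977 0.0745]
lever_pivot 0.65 [0.5242 0.3063 0.0711]
lever_pivot 0.44 [0.5642 0.2371 0.067 ]
mark 0.65 [0.5626 0.1852 0.038 ]
shaft1 0.92 [ 0.5561 -0.3803  0.0266]
shaft1 0.8 [ 0.5547 -0.293   0.0275]
shaft1 0.8 [ 0.5344 -0.1124  0.0292]
shaft1 0.8 [ 0.5559 -0.1994  0.0267]
shaft1_dog 0.7 [ 0.5538 -0.2904  0.0258]
shaft1_dog 0.56 [0.5621 0.2381 0.0712]
side [0.1771 0.9376 0.8942] [-0.1733  0.8902 -0.4134  0.0806] 390.33137794762234
rack 0.73 [0.5627 0.2385 0.0521]
pointer 0.84 [0.5702 0.2551 0.0752]
carriage_grip 0.88 [0.5753 0.2554 0.0708]
lever_grip 0.47 [0.5174 0.3077 0.0737]
lever_pivot 0.71 [0.519  0.3029 0.0702]
mark 0.67 [0.558  0.2411 0.0538]
shaft1 0.89 [ 0.5302 -0.1048  0.0275]
shaft1 0.77 [0.2525 0.2613 0.029 ]
shaft1 0.74 [ 0.5497 -0.288   0.0204]
shaft1 0.59 [ 0.5532 -0.2007  0.0289]
shaft1 0.55 [ 0.5587 -0.3703  0.0259]
shaft1_dog 0.6 [ 0.5529 -0.2857  0.0269]
{'clock': 0.9, 'q': array([ 1.2278,  0.6891, -0.1946,  1.5653,  0.1573,  0.9025, -0.2151]), 'qd': array([ 0.    ,  0.0008, -0.0002, -0.0002,  0.0012,  0.0006, -0.0001]), 'joint_torque': array([ -0.    , -52.7487,  -1.2673, -15.3748,  -0.052 ,  -0.0007,
         0.    ]), 'tool_pos': array([ 0.23  , -0.5812,  0.2607]), 'eef_rot': array([0.9823, 0.1873, 0.    , 0.    ]), 'contact_force': array([ 0.3881, -0.047 , -1.0165]), 'moment': array([ 0.0053,  0.0308, -0.0219]), 'finger_force': 0.0, 'opening': 0.9990126162956208} 0.022
```

View pics/top0.png

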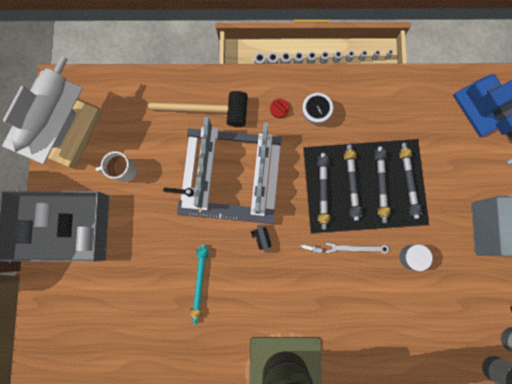

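View pics/side0.png

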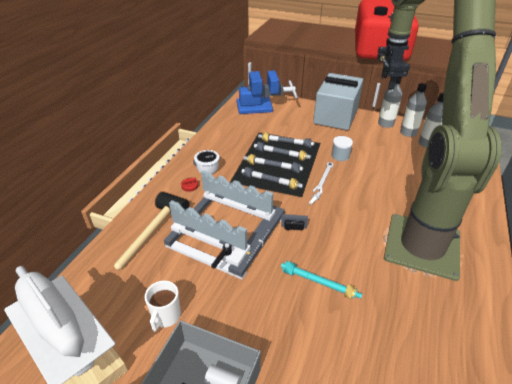

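Top view: the moving comb (col ~205) with its black lever at (180,190) is on the left. The fixed comb is at col ~262. Four shafts lie on the mat at cols 323, 350, 383 and 408, with brass ends bottom, top, bottom, top. The turquoise one at (200,285) is the decoy. Next I measure accurately.

```bash
python3 - <<'E'
from h import *
np.set_printoptions(precision=4,suppress=True)
s=r.snapshot('top'); P=cloud(s); im=s['pixels']
hsv=cv2.cvtColor(im,cv2.COLOR_RGB2HSV)
def line(m,name):
    q=P[m]; c=q.mean(0)
    v=np.linalg.svd(q[:,:2]-c[:2],full_matrices=False)[2][0]; v*=np.sign(v[0])
    t=(q[:,:2]-c[:2])@v; n=(q[:,:2]-c[:2])@[-v[1],v[0]]
    print(name,len(q),'ctr',c,'dir deg',np.degrees(np.arctan2(v[1],v[0])),'t',np.percentile(t,[1,99]),'n',np.percentile(n,[2,98]),'mid',c[:2]+v*np.percentile(t,[1,99]).mean(),'zmax',q[:,2].max())
    return c,v
B=lambda x0,x1,y0,y1,z0,z1:(P[...,0]>x0)&(P[...,0]<x1)&(P[...,1]>y0)&(P[...,1]<y1)&(P[...,2]>z0)&(P[...,2]<z1)
line(B(.35,.8,.18,.35,.098,.14),'moving')
line(B(.35,.8,.02,.18,.098,.14),'fixed')
line(B(.35,.8,.0,.4,.026,.04)&(hsv[...,1]<60),'rails?')
m=B(.35,.75,-.46,-.05,.012,.06).astype(np.uint8)
n,l,st,ce=cv2.connectedComponentsWithStats(m)
for i in range(1,n):
    if st[i,4]>100:
        c,v=line(l==i,f'comp{i}')
        br=(l==i)&(hsv[...,0]>12)&(hsv[...,0]<32)&(hsv[...,1]>90)&(hsv[...,2]>80)
        print('   brass',br.sum(),P[br].mean(0) if br.any() else '')
line(B(.45,.56,.26,.36,.055,.078),'lever')
im2=cv2.resize(im[110:240,150:300],None,fx=5,fy=5,interpolation=cv2.INTER_CUBIC)
cv2.imwrite('pics/rack1.png',im2[:600,:,::-1])
E
```

```text
moving 506 ctr [0.6025 0.2386 0.1174] dir deg -5.460175011534219 t [-0.1255  0.1253] n [-0.0052  0.0072] mid [0.6024 0.2386] zmax 0.13050672660978946
fixed 401 ctr [0.5856 0.0703 0.1193] dir deg -5.504477808039146 t [-0.1249  0.1238] n [-0.0057  0.006 ] mid [0.5851 0.0704] zmax 0.13135463411858783
rails? 1709 ctr [0.5289 0.1562 0.0332] dir deg 6.656467428999401 t [-0.167   0.2051] n [-0.149   0.1619] mid [0.5478 0.1584] zmax 0.039995119696748294
comp6 598 ctr [ 0.5601 -0.3767  0.0284] dir deg 7.139599497953075 t [-0.1065  0.115 ] n [-0.0155  0.0139] mid [ 0.5643 -0.3762] zmax 0.04145011518630315
   brass 88 [ 0.6484 -0.3643  0.032 ]
comp7 577 ctr [ 0.5547 -0.204   0.0287] dir deg 4.158203878167856 t [-0.1051  0.1166] n [-0.0169  0.0146] mid [ 0.5604 -0.2036] zmax 0.04020154322135183
   brass 87 [ 0.6437 -0.1968  0.0316]
comp8 596 ctr [ 0.5549 -0.292   0.0287] dir deg 1.6817413999828672 t [-0.1132  0.1088] n [-0.0167  0.0144] mid [ 0.5527 -0.2921] zmax 0.042407864104157866
   brass 89 [ 0.4698 -0.2931  0.0314]
comp10 582 ctr [ 0.5354 -0.1153  0.0287] dir deg -0.388447108702579 t [-0.1118  0.1076] n [-0.0162  0.0147] mid [ 0.5333 -0.1153] zmax 0.041418500465552954
   brass 91 [ 0.4497 -0.1145  0.0316]
lever 162 ctr [0.5242 0.3093 0.0721] dir deg 84.26777644390708 t [-0.0388  0.0471] n [-0.0109  0.0104] mid [0.5246 0.3134] zmax 0.07790833001067976
```

View pics/rack1.png

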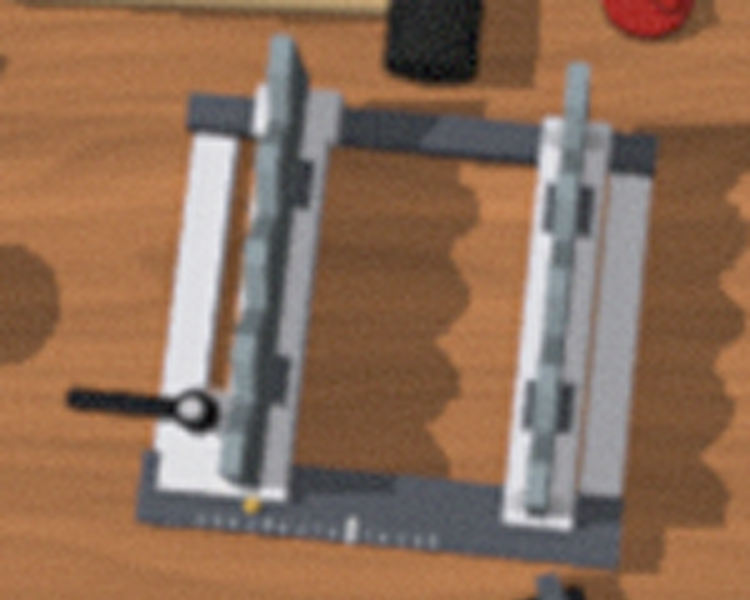

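Crop: brass pointer at about (252,505), white mark at (351,529), and the lever from its knob (197,409) to its tip (68,398). I'll write a planner that turns world waypoints into tool-frame numbers.

```bash
cat >> h.py <<'E'
np.set_printoptions(precision=4,suppress=True)
TH=np.radians(-5.48); O=np.array([.5904,.1251])
RX=np.array([np.cos(TH),np.sin(TH)]); RY=np.array([-RX[1],RX[0]])
def rw(x,y): return O+RX*x+RY*y      # rack (m) -> world xy
def ray(s,u,v,z):
    d=R.from_quat(s['orientation']).apply([(u-s['cx'])/s['fx'],(v-s['cy'])/s['fy'],1]); o=np.array(s['xyz'])
    return o+d*(z-o[2])/d[2]
def plan(wps):
    """wps: (x,y,z,yaw_deg of tool x). prints dp, twist per waypoint in tool axes, chained"""
    st=r.get_state(); p=np.array(st['tool_pos']); q=R.from_quat(st['eef_rot'])
    for x,y,z,yaw in wps:
        t=R.from_quat([np.cos(np.radians(yaw/2)),np.sin(np.radians(yaw/2)),0,0])
        dp=q.inv().apply(np.array([x,y,z])-p)*1000; tw=(q.inv()*t).as_rotvec()
        n=max(np.linalg.norm(dp)/62.5,np.degrees(np.linalg.norm(tw))/10.7)
        print('dp',dp.round(1).tolist(),'twist',tw.round(3).tolist(),'rows %.1f'%n)
        p=np.array([x,y,z]); q=t
E
python3 - <<'E'
from h import *
s=r.snapshot('top')
m=ray(s,220.2,215.8,.033); p=ray(s,200.4,211,.035); 
for n,a in(('mark',m),('pointer',p)): print(n,a,(a[:2]-O)@RX,(a[:2]-O)@RY)
print(rw(-.1435,.055),rw(-.0836,.203))
g=rw(-.0836,.203)
plan([(.36,-.36,.26,50),(.52,-.1,.26,70),(.54,.12,.24,80),(*g,.2,84.5),(*g,.1,84.5),(*g,.086,84.5)])
E
```

```text
mark [0.4555 0.1921 0.033 ] -0.1406755607500041 0.053830724864441154
pointer [0.4695 0.2512 0.035 ] -0.13238130377569984 0.11400684260028067
[0.4528 0.1936] [0.5266 0.3352]
dp [202.3, -157.8, 0.7] twist [0.0, -0.0, -0.496] rows 4.1
dp [302.0, -44.6, 0.0] twist [0.0, 0.0, -0.349] rows 4.9
dp [213.6, -56.5, 20.0] twist [0.0, 0.0, -0.175] rows 3.5
dp [209.6, -50.6, 40.0] twist [0.0, 0.0, -0.079] rows 3.5
dp [0.0, 0.0, 100.0] twist [0.0, 0.0, 0.0] rows 1.6
dp [0.0, 0.0, 14.0] twist [0.0, 0.0, 0.0] rows 0.2
```

Call:
step_arm(
  motion=[
    {"dp": [50,-39,0],"twist": [0,0,-0.12],"hand": 0},
    {"dp": [100,-78,0],"twist": [0,0,-0.24],"hand": 0},
    {"dp": [150,-117,0],"twist": [0,0,-0.37],"hand": 0},
    {"dp": [202,-158,0],"twist": [0,0,-0.496],"hand": 0},
    {"dp": [202,-158,0],"twist": [0,0,-0.496],"hand": 0},
  ],
)

```text
clock: 1.62
tool_pos: [0.3628, -0.3554, 0.2613]
eef_rot: [0.904, 0.427, 0.001, -0.0]
contact_force: [0.2, -1.0, -0.0]
opening: 0.504
finger_force: 0.0
```

Call:
step_arm(
  motion=[
    {"dp": [60,-9,0],"twist": [0,0,-0.07],"hand": 0},
    {"dp": [120,-18,0],"twist": [0,0,-0.14],"hand": 0},
    {"dp": [180,-27,0],"twist": [0,0,-0.21],"hand": 0},
    {"dp": [240,-36,0],"twist": [0,0,-0.28],"hand": 0},
    {"dp": [302,-45,0],"twist": [0,0,-0.349],"hand": 0},
  ],
)

```text
clock: 2.25
tool_pos: [0.5202, -0.0998, 0.2608]
eef_rot: [0.819, 0.573, -0.0, 0.001]
contact_force: [0.4, -0.6, 0.2]
opening: 0.502
finger_force: 0.0
```

Call:
step_arm(
  motion=[
    {"dp": [55,-14,5],"twist": [0,0,-0.04],"hand": 0},
    {"dp": [110,-28,10],"twist": [0,0,-0.08],"hand": 0},
    {"dp": [160,-42,15],"twist": [0,0,-0.13],"hand": 0},
    {"dp": [214,-57,20],"twist": [0,0,-0.175],"hand": 0},
    {"dp": [214,-57,20],"twist": [0,0,-0.175],"hand": 0},
  ],
)

```text
clock: 2.88
tool_pos: [0.539, 0.1261, 0.2407]
eef_rot: [0.764, 0.646, 0.002, -0.001]
contact_force: [-0.8, -0.3, -0.9]
opening: 0.501
finger_force: 0.0
```

Call:
step_arm(
  motion=[
    {"dp": [55,-13,10],"twist": [0,0,-0.02],"hand": 0},
    {"dp": [110,-26,20],"twist": [0,0,-0.04],"hand": 0},
    {"dp": [160,-38,30],"twist": [0,0,-0.06],"hand": 0},
    {"dp": [210,-51,40],"twist": [0,0,-0.079],"hand": 0},
    {"dp": [210,-51,40],"twist": [0,0,-0.079],"hand": 0},
  ],
)

```text
clock: 3.5
tool_pos: [0.5237, 0.3402, 0.1999]
eef_rot: [0.738, 0.674, 0.0, -0.001]
contact_force: [0.2, -0.5, 0.5]
opening: 0.496
finger_force: 0.0
```

```bash
python3 - <<'E'
from h import *
s=r.get_state();print(s['clock'],s['q'],s['tool_pos'],s['opening'])
g=rw(-.0836,.203); pv=rw(-.0836,.148)
w=[(*g,.086,84.5)]
for a in (.25,.5,.75,1.0,1.2):
    w.append((*rw(-.0836-.055*np.sin(a),.148+.055*np.cos(a)),.086,84.5+np.degrees(a)))
plan(w)
E
```

```text
3.5 [-0.4435  0.7784 -0.3741  1.6201  0.3579  0.8109 -1.0587] [0.5237 0.3402 0.1999] 0.49614639573659997
dp [-5.0, 3.4, 113.9] twist [-0.002, -0.002, 0.005] rows 1.8
dp [-1.7, -13.6, 0.0] twist [0.0, 0.0, -0.25] rows 1.3
dp [-1.7, -13.6, 0.0] twist [0.0, 0.0, -0.25] rows 1.3
dp [-1.7, -13.6, 0.0] twist [0.0, 0.0, -0.25] rows 1.3
dp [-1.7, -13.6, 0.0] twist [0.0, 0.0, -0.25] rows 1.3
dp [-1.1, -10.9, 0.0] twist [0.0, 0.0, -0.2] rows 1.1
```

Call:
step_arm(
  motion=[
    {"dp": [-5,3,50],"twist": [0,0,0.005],"hand": 0},
    {"dp": [-5,3,105],"twist": [0,0,0.005],"hand": 0},
    {"dp": [-5,3,114],"twist": [0,0,0.005],"hand": 0},
    {"dp": [-5,3,114],"twist": [0,0,0.005],"hand": 0},
  ],
  force=15,
)

```text
clock: 4.0
tool_pos: [0.5286, 0.3301, 0.0874]
eef_rot: [0.742, 0.67, 0.0, 0.0]
contact_force: [-0.4, 1.2, 1.6]
opening: 0.499
finger_force: 0.0
```

Call:
step_arm(
  motion=[
    {"dp": [0,0,0],"twist": [0,0,0],"hand": -1},
    {"dp": [0,0,0],"twist": [0,0,0],"hand": -1},
    {"dp": [0,0,0],"twist": [0,0,0],"hand": -1},
    {"dp": [0,0,0],"twist": [0,0,0],"hand": -1},
  ],
  force=15,
)

```text
clock: 4.5
tool_pos: [0.526, 0.3319, 0.0876]
eef_rot: [0.741, 0.671, -0.001, -0.001]
contact_force: [-4.4, -0.6, 5.6]
opening: 0.154
finger_force: 15.0
```

Call:
step_arm(
  motion=[
    {"dp": [-0.6,-7.8,0],"twist": [0,0,-0.15],"hand": -1},
    {"dp": [-2.4,-15.5,0],"twist": [0,0,-0.3],"hand": -1},
    {"dp": [-5.3,-22.8,0],"twist": [0,0,-0.45],"hand": -1},
    {"dp": [-9.2,-29.6,0],"twist": [0,0,-0.6],"hand": -1},
    {"dp": [-14,-35.7,0],"twist": [0,0,-0.75],"hand": -1},
  ],
)

```text
clock: 5.12
tool_pos: [0.491, 0.322, 0.0877]
eef_rot: [0.442, 0.897, 0.002, 0.0]
contact_force: [-0.2, 0.7, 1.5]
opening: 0.155
finger_force: 15.0
```

Call:
step_arm(
  motion=[
    {"dp": [-0.6,-7.8,0],"twist": [0,0,-0.15],"hand": -1},
    {"dp": [-2.4,-15.5,0],"twist": [0,0,-0.3],"hand": -1},
    {"dp": [-4.2,-20.3,0],"twist": [0,0,-0.4],"hand": -1},
    {"dp": [-4.2,-20.3,0],"twist": [0,0,-0.4],"hand": -1},
  ],
)

```text
clock: 5.62
tool_pos: [0.4774, 0.3064, 0.0876]
eef_rot: [0.258, 0.966, 0.001, 0.0]
contact_force: [-0.1, 1.4, 4.3]
opening: 0.158
finger_force: 15.1
```

Call:
step_arm(
  motion=[
    {"dp": [0,0,0],"twist": [0,0,0],"hand": -0.2},
    {"dp": [0,0,0],"twist": [0,0,0],"hand": -0.2},
    {"dp": [0,0,-50],"twist": [0,0,0],"hand": -0.2},
    {"dp": [0,0,-105],"twist": [0,0,0],"hand": -0.2},
  ],
)

```text
clock: 6.12
tool_pos: [0.4763, 0.3044, 0.1919]
eef_rot: [0.258, 0.966, -0.001, -0.001]
contact_force: [1.4, -0.4, 0.6]
opening: 0.403
finger_force: 0.0
```

```bash
python3 - <<'E'
from h import *
s=r.get_state();print(s['q'],s['tool_pos'])
c=rw(-.115,.114)
plan([(*c,.19,174.5),(*c,.115,174.5)])
c=rw(-.115,.055)
plan([(*c,.115,174.5)])
s=r.snapshot('top'); im=s['pixels']
cv2.imwrite('pics/rel.png',cv2.resize(im[110:240,150:300],None,fx=4,fy=4,interpolation=cv2.INTER_CUBIC)[:,:,::-1])
E
```

```text
[-0.2607  0.7817 -0.6816  1.7981  0.6607  0.8083 -0.2284] [0.4763 0.3044 0.1919]
dp [-36.4, -42.3, 2.0] twist [-0.003, -0.002, -0.426] rows 2.3
dp [0.0, 0.0, 75.0] twist [0.0, 0.0, 0.0] rows 1.2
dp [-60.8, -95.8, 77.1] twist [-0.003, -0.002, -0.426] rows 2.3
```

View pics/rel.png

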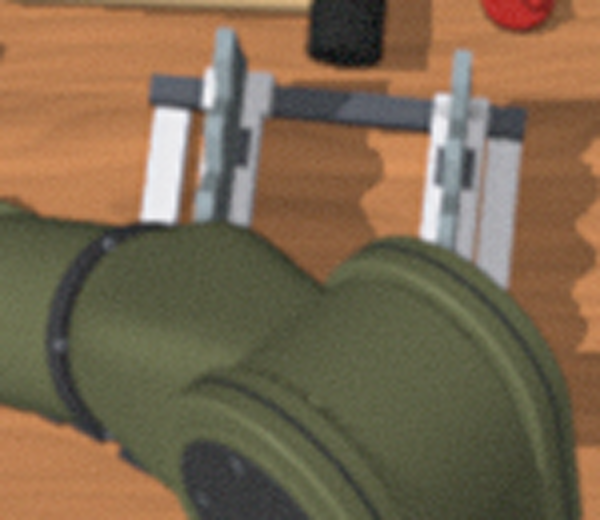

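Call:
step_arm(
  motion=[
    {"dp": [-12,-14,0],"twist": [0,0,-0.14],"hand": 0},
    {"dp": [-24,-28,1],"twist": [0,0,-0.28],"hand": 0},
    {"dp": [-36.4,-42.3,2],"twist": [-0.003,-0.002,-0.426],"hand": 0},
    {"dp": [-36.4,-42.3,2],"twist": [-0.003,-0.002,-0.426],"hand": 0},
  ],
)

```text
clock: 6.68
tool_pos: [0.4877, 0.2482, 0.1888]
eef_rot: [0.05, 0.999, 0.0, 0.001]
contact_force: [-0.9, -0.4, 0.4]
opening: 0.5
finger_force: 0.0
```

Call:
step_arm(
  motion=[
    {"dp": [0,0,40],"twist": [0,0,0],"hand": 0},
    {"dp": [0,0,75],"twist": [0,0,0],"hand": 0},
    {"dp": [0,0,75],"twist": [0,0,0],"hand": 0},
  ],
)

```text
clock: 7.05
tool_pos: [0.4862, 0.2506, 0.1129]
eef_rot: [0.048, 0.999, -0.0, -0.0]
contact_force: [-0.1, -1.1, -0.0]
opening: 0.5
finger_force: 0.0
```

Call:
step_arm(
  motion=[
    {"dp": [0,0,0],"twist": [0,0,0],"hand": -1},
    {"dp": [0,0,0],"twist": [0,0,0],"hand": -1},
    {"dp": [0,0,0],"twist": [0,0,0],"hand": -1},
    {"dp": [0,0,0],"twist": [0,0,0],"hand": -1},
  ],
  force=30,
)

```text
clock: 7.55
tool_pos: [0.4881, 0.2505, 0.1155]
eef_rot: [0.048, 0.999, 0.001, 0.002]
contact_force: [-0.3, -1.1, 5.8]
opening: 0.136
finger_force: 30.0
```

```bash
python3 - <<'E'
from h import *
s=r.get_state();print(s['tool_pos'],(s['tool_pos'][:2]-O)@RX,(s['tool_pos'][:2]-O)@RY,s['opening'])
E
```

```text
[0.4881 0.2505 0.1155] -0.11382747646283821 0.11503285201731556 0.13622289647080751
```

Call:
step_arm(
  motion=[
    {"dp": [0,-15,0],"twist": [0,0,0],"hand": -1},
    {"dp": [0,-30,0],"twist": [0,0,0],"hand": -1},
    {"dp": [0,-45,0],"twist": [0,0,0],"hand": -1},
    {"dp": [0,-60,0],"twist": [0,0,0],"hand": -1},
    {"dp": [0,-60,0],"twist": [0,0,0],"hand": -1},
  ],
)

```text
clock: 8.18
tool_pos: [0.4826, 0.1934, 0.1152]
eef_rot: [0.047, 0.999, 0.004, 0.002]
contact_force: [0.3, 8.3, -3.9]
opening: 0.34
finger_force: 3.8
```

Call:
step_arm(
  motion=[
    {"dp": [0,0,0],"twist": [0,0,0],"hand": -1},
    {"dp": [0,0,0],"twist": [0,0,0],"hand": -1},
  ],
)

```text
clock: 8.43
tool_pos: [0.4827, 0.1945, 0.1153]
eef_rot: [0.047, 0.999, 0.005, 0.002]
contact_force: [1.2, 6.9, -1.1]
opening: 0.132
finger_force: 30.0
```

```bash
python3 - <<'E'
from h import *
s=r.get_state();print(s['tool_pos'],(s['tool_pos'][:2]-O)@RY,s['opening'])
for n in('side','top'):
    s=r.snapshot(n); im=s['pixels']; P=cloud(s)
    m=(P[...,2]>.098)&(P[...,2]<.132)
    Q=(P[...,:2]-O); a=Q@RX; b=Q@RY
    for lo,hi in((-.08,-.03),(.03,.09)):
        k=m&(abs(a+.03)<.15)&(b>lo)&(b<hi)&(a>-.05); print(n,k.sum(),np.median(b[k]) if k.any() else '')
    if n=='side': cv2.imwrite('pics/slid.png',cv2.resize(im[170:290,160:310],None,fx=4,fy=4,interpolation=cv2.INTER_CUBIC)[:,:,::-1])
E
```

```text
[0.4827 0.1945 0.1153] 0.05884537876737748 0.13234874071520078
side 285 -0.04856736498494014
side 345 0.0654867854954161
top 140 -0.05508639395253179
top 206 0.05781002394220703
```

View pics/slid.png

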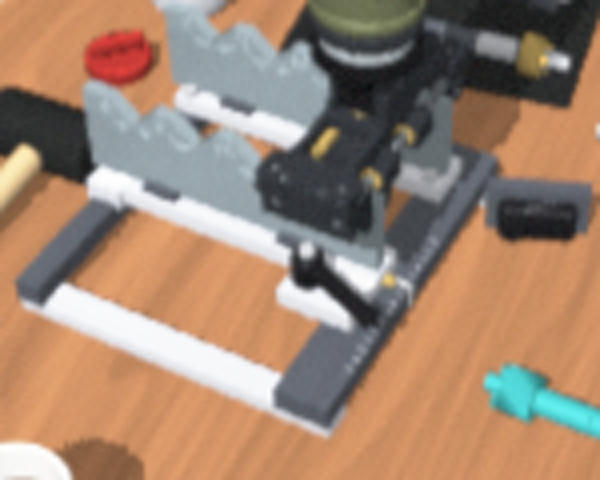

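The grip slackened during the slide. In the picture the pointer (390,281) sits just short of the white mark (405,292), so I push it a little further.

Call:
step_arm(
  motion=[
    {"dp": [0,-4,0],"twist": [0,0,0],"hand": -1},
    {"dp": [0,-4,0],"twist": [0,0,0],"hand": -1},
    {"dp": [0,-4,0],"twist": [0,0,0],"hand": -1},
  ],
)

```text
clock: 8.9
tool_pos: [0.4823, 0.1901, 0.1153]
eef_rot: [0.047, 0.999, 0.004, 0.002]
contact_force: [1.7, 6.3, 0.4]
opening: 0.134
finger_force: 30.0
```

```bash
python3 - <<'E'
from h import *
s=r.get_state();print(s['tool_pos'],(s['tool_pos'][:2]-O)@RY,s['opening'],s['contact_force'])
s=r.snapshot('side'); im=s['pixels']
for o in r.search_frame('side','mark')[:2]+r.search_frame('side','pointer')[:2]: print(o)
print(pix(s,[*rw(-.1435,.055),.033]),pix(s,[*rw(-.133,.055),.035]))
cv2.imwrite('pics/slid2.png',cv2.resize(im[225:265,230:280],None,fx=12,fy=12,interpolation=cv2.INTER_CUBIC)[:,:,::-1])
E
```

```text
[0.4823 0.1901 0.1153] 0.05436190162949292 0.13363848513364487 [1.743  6.3081 0.3539]
{'at': [-0.0994, 0.0991, 1.1957], 'score': 0.98}
{'at': [-0.1137, 0.0824, 1.1831], 'score': 0.55}
[260.6626 240.0846] [257.5234 238.421 ]
```

View pics/slid2.png

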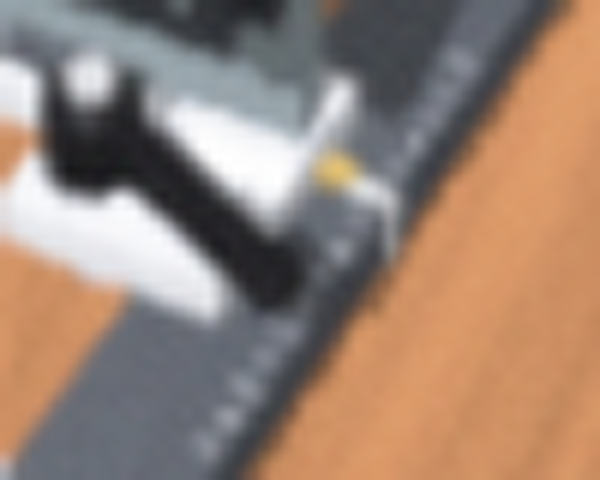

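Pointer (338,170) now lines up with the mark line (365–390,180–200). Release, lift and go to the lever.

Call:
step_arm(
  motion=[
    {"dp": [0,0,0],"twist": [0,0,0],"hand": -0.1},
    {"dp": [0,0,0],"twist": [0,0,0],"hand": -0.1},
    {"dp": [0,0,0],"twist": [0,0,0],"hand": -0.1},
    {"dp": [0,0,-40],"twist": [0,0,0],"hand": -0.1},
    {"dp": [0,0,-80],"twist": [0,0,0],"hand": -0.1},
  ],
)

```text
clock: 9.68
tool_pos: [0.4809, 0.1862, 0.1951]
eef_rot: [0.047, 0.999, 0.001, 0.001]
contact_force: [-0.2, -0.0, 0.3]
opening: 0.454
finger_force: 0.0
```

```bash
python3 - <<'E'
from h import *
s=r.get_state();print(s['tool_pos'],s['q'],s['opening'])
plan([(.4716,.2462,.19,150),(.4716,.2462,.087,150)])
E
```

```text
[0.4809 0.1862 0.1951] [ 0.0159  0.7564 -0.8026  1.9423  0.7753  0.7822  0.2401] 0.453606007369568
dp [14.9, 58.9, 5.1] twist [0.001, 0.001, 0.429] rows 2.3
dp [0.0, 0.0, 103.0] twist [0.0, 0.0, 0.0] rows 1.6
```

Call:
step_arm(
  motion=[
    {"dp": [5,20,2],"twist": [0,0,0.14],"hand": -0.1},
    {"dp": [10,40,4],"twist": [0,0,0.28],"hand": -0.1},
    {"dp": [15,59,5],"twist": [0,0,0.429],"hand": -0.1},
    {"dp": [15,59,5],"twist": [0,0,0.429],"hand": -0.1},
  ],
)

```text
clock: 10.18
tool_pos: [0.4715, 0.2482, 0.1899]
eef_rot: [0.257, 0.966, 0.002, 0.001]
contact_force: [0.8, -0.5, 0.1]
opening: 0.449
finger_force: 0.0
```

Call:
step_arm(
  motion=[
    {"dp": [0,0,55],"twist": [0,0,0],"hand": -0.1},
    {"dp": [0,0,103],"twist": [0,0,0],"hand": -0.1},
    {"dp": [0,0,103],"twist": [0,0,0],"hand": -0.1},
  ],
)

```text
clock: 10.55
tool_pos: [0.4707, 0.2443, 0.0841]
eef_rot: [0.258, 0.966, -0.002, -0.001]
contact_force: [-0.1, -0.5, 1.1]
opening: 0.452
finger_force: 0.0
```

Call:
step_arm(
  motion=[
    {"dp": [0,0,0],"twist": [0,0,0],"hand": -1},
    {"dp": [0,0,0],"twist": [0,0,0],"hand": -1},
    {"dp": [0,0,0],"twist": [0,0,0],"hand": -1},
    {"dp": [0,0,0],"twist": [0,0,0],"hand": -1},
  ],
  force=20,
)

```text
clock: 11.05
tool_pos: [0.4728, 0.2468, 0.0879]
eef_rot: [0.259, 0.966, 0.002, 0.002]
contact_force: [-0.4, -1.9, 7.4]
opening: 0.154
finger_force: 20.0
```

Call:
step_arm(
  motion=[
    {"dp": [-0.6,7.8,0],"twist": [0,0,0.15],"hand": -1},
    {"dp": [-2.4,15.5,0],"twist": [0,0,0.3],"hand": -1},
    {"dp": [-5.3,22.8,0],"twist": [0,0,0.45],"hand": -1},
    {"dp": [-9.2,29.6,0],"twist": [0,0,0.6],"hand": -1},
    {"dp": [-9.2,29.6,0],"twist": [0,0,0.6],"hand": -1},
  ],
)

```text
clock: 11.68
tool_pos: [0.4953, 0.2672, 0.088]
eef_rot: [0.534, 0.846, 0.001, 0.001]
contact_force: [-1.6, -4.0, 8.8]
opening: 0.157
finger_force: 20.2
```

Call:
step_arm(
  motion=[
    {"dp": [-0.6,7.8,0],"twist": [0,0,0.15],"hand": -1},
    {"dp": [-2.4,15.5,0],"twist": [0,0,0.3],"hand": -1},
    {"dp": [-5.3,22.8,0],"twist": [0,0,0.45],"hand": -1},
    {"dp": [-8.4,28.4,0],"twist": [0,0,0.57],"hand": -1},
    {"dp": [-8.4,28.4,0],"twist": [0,0,0.57],"hand": -1},
  ],
)

```text
clock: 12.3
tool_pos: [0.5204, 0.2712, 0.0878]
eef_rot: [0.749, 0.663, -0.002, -0.0]
contact_force: [-9.1, -4.7, 13.6]
opening: 0.152
finger_force: 20.2
```

Call:
step_arm(
  motion=[
    {"dp": [0,2,0],"twist": [0,0,0.03],"hand": -1},
    {"dp": [0,2,0],"twist": [0,0,0.03],"hand": -1},
    {"dp": [0,2,0],"twist": [0,0,0.03],"hand": -1},
  ],
)

```text
clock: 12.68
tool_pos: [0.5206, 0.2711, 0.0876]
eef_rot: [0.758, 0.652, -0.004, -0.001]
contact_force: [-12.9, -4.1, 14.3]
opening: 0.154
finger_force: 20.5
```

```bash
python3 - <<'E'
from h import *
s=r.get_state();d=s['tool_pos'][:2]-rw(-.0836,.088)
q=s['eef_rot'];print(s['tool_pos'],d@RX,d@RY,'lever',np.arctan2(-(d@RX),d@RY),'yaw',2*np.degrees(np.arctan2(q[1],q[0])),s['opening'],s['contact_force'])
E
```

```text
[0.5206 0.2711 0.0876] 0.000170532804640601 0.05067346535212709 lever -0.003365314759396005 yaw 81.43641368190565 0.15381129049322062 [-12.8981  -4.063   14.3256]
```

Call:
step_arm(
  motion=[
    {"dp": [0,0,0],"twist": [0,0,0],"hand": 0},
    {"dp": [0,0,0],"twist": [0,0,0],"hand": 0},
    {"dp": [0,0,0],"twist": [0,0,0],"hand": 0},
    {"dp": [0,0,-60],"twist": [0,0,0],"hand": 0},
    {"dp": [0,0,-120],"twist": [0,0,0],"hand": 0},
  ],
)

```text
clock: 13.3
tool_pos: [0.5261, 0.2723, 0.2077]
eef_rot: [0.759, 0.651, 0.001, -0.0]
contact_force: [0.7, 1.5, 0.5]
opening: 0.498
finger_force: 0.0
```

```bash
cat > look.py <<'E'
from h import *
def shafts(show=True):
    s=r.snapshot('top'); P=cloud(s); hsv=cv2.cvtColor(s['pixels'],cv2.COLOR_RGB2HSV)
    m=((P[...,0]>.35)&(P[...,0]<.75)&(P[...,1]>-.47)&(P[...,1]<-.03)&(P[...,2]>.014)&(P[...,2]<.05)).astype(np.uint8)
    n,l,st,ce=cv2.connectedComponentsWithStats(m); out=[]
    for i in range(1,n):
        if st[i,4]<250: continue
        k=l==i; q=P[k]; br=k&(hsv[...,0]>12)&(hsv[...,0]<32)&(hsv[...,1]>90)&(hsv[...,2]>80)
        if br.sum()<20: continue
        c=q.mean(0)[:2]; v=np.linalg.svd(q[:,:2]-c,full_matrices=False)[2][0]
        v=v*np.sign((c-P[br].mean(0)[:2])@v); t=(q[:,:2]-c)@v
        # origin: mid of extents (thread -117, pilot +113 -> middle at -2)
        mid=c+v*(np.percentile(t,[1,99]).mean()+.002)
        nn=np.array([-v[1],v[0]]); cyl=(abs((q[:,:2]-mid)@v)<.06)
        mid=mid+nn*np.median((q[cyl][:,:2]-mid)@nn)
        out.append((mid,np.degrees(np.arctan2(v[1],v[0])))); print('shaft',mid,'dog dir %.1f'%out[-1][1],'n',len(q),'len',np.ptp(np.percentile(t,[1,99])))
    return out
E
python3 - <<'E'
from look import *
shafts()
s=r.get_state();print(s['tool_pos'],s['q'])
E
```

```text
shaft [ 0.563  -0.3759] dog dir -172.8 n 594 len 0.22310246217795096
shaft [ 0.5581 -0.2036] dog dir -175.8 n 576 len 0.22138658725154398
shaft [ 0.555  -0.2919] dog dir 1.6 n 593 len 0.2225129535173746
shaft [ 0.535  -0.1154] dog dir -0.3 n 582 len 0.21847382346465816
[0.5296 0.2751 0.2161] [-0.3381  0.7181 -0.3796  1.7093  0.3598  0.7662 -1.0439]
```

```bash
python3 - <<'E'
from look import *
a=rw(.0825,0)
plan([(.535,.08,.21,41),(.535,-.1155,.2,-.3),(.535,-.1155,.028,-.3),(.535,-.1155,.2,-.3),(.61,.0,.2,42),(*a,.2,84.5),(*a,.145,84.5),(*a,.128,84.5)])
E
```

```text
dp [-192.0, 35.1, 4.2] twist [0.008, -0.015, 0.702] rows 3.8
dp [-128.3, 147.5, 10.0] twist [0.0, 0.0, 0.721] rows 3.9
dp [0.0, 0.0, 172.0] twist [0.0, 0.0, 0.0] rows 2.8
dp [0.0, 0.0, -172.0] twist [0.0, 0.0, 0.0] rows 2.8
dp [74.4, -115.9, 0.0] twist [0.0, 0.0, -0.738] rows 4.0
dp [124.9, -45.3, 0.0] twist [0.0, 0.0, -0.742] rows 4.0
dp [0.0, 0.0, 55.0] twist [0.0, 0.0, 0.0] rows 0.9
dp [0.0, 0.0, 17.0] twist [0.0, 0.0, 0.0] rows 0.3
```

Call:
step_arm(
  motion=[
    {"dp": [-48,9,1],"twist": [0.008,-0.015,0.17],"hand": 0.1},
    {"dp": [-96,18,2],"twist": [0.008,-0.015,0.35],"hand": 0.1},
    {"dp": [-144,27,3],"twist": [0.008,-0.015,0.53],"hand": 0.1},
    {"dp": [-192,35,4],"twist": [0.008,-0.015,0.702],"hand": 0.1},
    {"dp": [-192,35,4],"twist": [0.008,-0.015,0.702],"hand": 0.1},
  ],
)

```text
clock: 13.98
tool_pos: [0.5318, 0.0718, 0.2023]
eef_rot: [0.938, 0.346, -0.007, 0.003]
contact_force: [0.3, 1.1, -0.2]
opening: 0.549
finger_force: 0.0
```

Call:
step_arm(
  motion=[
    {"dp": [-32,37,2],"twist": [0,0,0.18],"hand": 0.1},
    {"dp": [-64,74,5],"twist": [0,0,0.36],"hand": 0.1},
    {"dp": [-96,111,7],"twist": [0,0,0.54],"hand": 0.1},
    {"dp": [-128,147,10],"twist": [0,0,0.721],"hand": 0.1},
    {"dp": [-128,147,10],"twist": [0,0,0.721],"hand": 0.1},
  ],
)

```text
clock: 14.6
tool_pos: [0.5312, -0.1219, 0.1937]
eef_rot: [1.0, -0.006, -0.005, 0.005]
contact_force: [0.3, 0.8, 0.6]
opening: 0.551
finger_force: 0.0
```

Call:
step_arm(
  motion=[
    {"dp": [0,0,0],"twist": [0,0,0],"hand": 0.1},
    {"dp": [0,0,0],"twist": [0,0,0],"hand": 0.1},
  ],
)

```text
clock: 14.85
tool_pos: [0.5317, -0.1154, 0.1938]
eef_rot: [1.0, -0.0, -0.005, 0.003]
contact_force: [0.3, 0.4, 0.6]
opening: 0.551
finger_force: 0.0
```

```bash
python3 - <<'E'
from look import *
s=r.get_state();print(s['tool_pos'],s['q'])
plan([(.535,-.1155,.028,-.3)])
s=r.snapshot('top');P=cloud(s);Q=P[...,:2]-O;a=Q@RX;b=Q@RY
for lo,hi in((-.08,-.03),(.03,.09)):
    k=(P[...,2]>.098)&(P[...,2]<.132)&(abs(a)<.13)&(b>lo)&(b<hi);print(k.sum(),np.median(b[k]))
cv2.imwrite('pics/clamped.png',cv2.resize(s['pixels'][110:260,150:350],None,fx=4,fy=4,interpolation=cv2.INTER_CUBIC)[:,:,::-1])
E
```

```text
[ 0.5317 -0.1154  0.1938] [ 0.1437  0.6793 -0.0305  1.8746  0.0458  0.5982 -1.4899]
dp [5.1, -0.8, 165.8] twist [0.005, 0.011, 0.004] rows 2.7
401 -0.05495738682552632
461 0.05389261696769045
```

View pics/clamped.png

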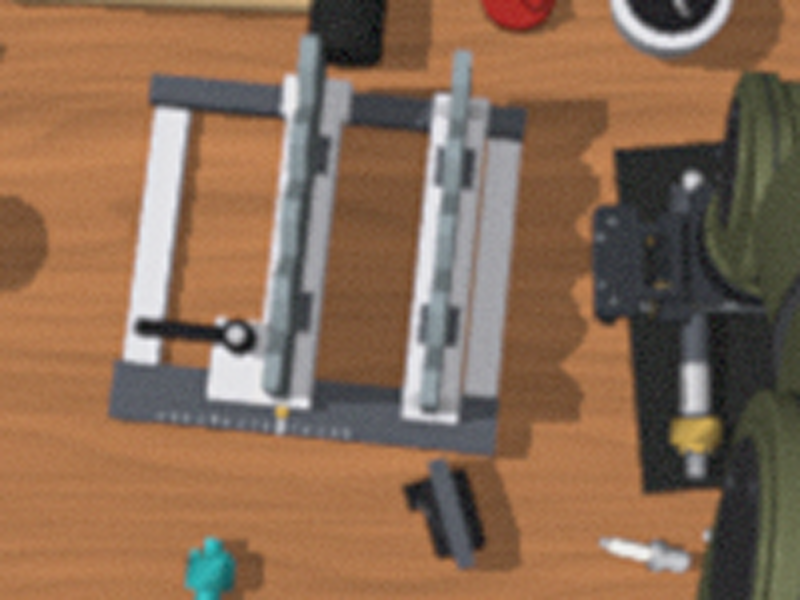

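Lever clamped, with the pointer at (283,412) right on the mark (282,425). Now grip the first shaft.

Call:
step_arm(
  motion=[
    {"dp": [5,-1,50],"twist": [0.005,0.011,0.004],"hand": 0.1},
    {"dp": [5,-1,100],"twist": [0.005,0.011,0.004],"hand": 0.1},
    {"dp": [5,-1,150],"twist": [0.005,0.011,0.004],"hand": 0.1},
    {"dp": [5,-1,165.5],"twist": [0.005,0.011,0.004],"hand": 0.1},
    {"dp": [5,-1,165.5],"twist": [0.005,0.011,0.004],"hand": 0.1},
  ],
)

```text
clock: 15.52
tool_pos: [0.5344, -0.1171, 0.0282]
eef_rot: [1.0, -0.004, -0.0, 0.001]
contact_force: [-0.7, 0.2, -0.4]
opening: 0.551
finger_force: 0.0
```

Call:
step_arm(
  motion=[
    {"dp": [0,0,0],"twist": [0,0,0],"hand": -1},
    {"dp": [0,0,0],"twist": [0,0,0],"hand": -1},
    {"dp": [0,0,0],"twist": [0,0,0],"hand": -1},
    {"dp": [0,0,0],"twist": [0,0,0],"hand": -1},
  ],
  force=35,
)

```text
clock: 16.02
tool_pos: [0.5348, -0.1176, 0.029]
eef_rot: [1.0, -0.004, 0.001, 0.001]
contact_force: [-0.5, 1.0, 7.2]
opening: 0.216
finger_force: 35.0
```

Call:
step_arm(
  motion=[
    {"dp": [0,0,-20],"twist": [0,0,0],"hand": -1},
    {"dp": [0,0,-60],"twist": [0,0,0],"hand": -1},
    {"dp": [0,0,-115],"twist": [0,0,0],"hand": -1},
    {"dp": [0,0,-172],"twist": [0,0,0],"hand": -1},
    {"dp": [0,0,-172],"twist": [0,0,0],"hand": -1},
  ],
)

```text
clock: 16.65
tool_pos: [0.5365, -0.1184, 0.2048]
eef_rot: [1.0, -0.005, 0.004, 0.002]
contact_force: [-0.7, 0.3, -4.8]
opening: 0.218
finger_force: 35.0
```

```bash
python3 - <<'E'
from look import *
s=r.get_state();print(s['tool_pos'],s['q'],s['opening'])
a=rw(.0825,0)
plan([(.61,.0,.2,42),(*a,.2,84.5),(*a,.145,84.5),(*a,.128,84.5)])
E
```

```text
[ 0.5365 -0.1184  0.2048] [ 0.1535  0.6621 -0.0357  1.8661  0.0431  0.605  -1.4906] 0.2181130663664574
dp [72.3, -119.1, 5.0] twist [0.007, -0.007, -0.743] rows 4.0
dp [124.9, -45.3, 0.0] twist [0.0, 0.0, -0.742] rows 4.0
dp [0.0, 0.0, 55.0] twist [0.0, 0.0, 0.0] rows 0.9
dp [0.0, 0.0, 17.0] twist [0.0, 0.0, 0.0] rows 0.3
```

Call:
step_arm(
  motion=[
    {"dp": [15,-24,1],"twist": [0,0,-0.15],"hand": -1},
    {"dp": [30,-48,2],"twist": [0,0,-0.3],"hand": -1},
    {"dp": [44,-72,3],"twist": [0,0,-0.45],"hand": -1},
    {"dp": [58,-96,4],"twist": [0,0,-0.6],"hand": -1},
    {"dp": [72,-119,5],"twist": [0.007,-0.007,-0.743],"hand": -1},
  ],
)

```text
clock: 17.27
tool_pos: [0.6058, 0.0014, 0.193]
eef_rot: [0.932, 0.361, -0.006, -0.003]
contact_force: [-0.4, 1.0, -4.1]
opening: 0.216
finger_force: 35.0
```

Call:
step_arm(
  motion=[
    {"dp": [25,-9,0],"twist": [0,0,-0.15],"hand": -1},
    {"dp": [50,-18,0],"twist": [0,0,-0.3],"hand": -1},
    {"dp": [75,-27,0],"twist": [0,0,-0.45],"hand": -1},
    {"dp": [100,-36,0],"twist": [0,0,-0.6],"hand": -1},
    {"dp": [125,-45,0],"twist": [0,0,-0.742],"hand": -1},
  ],
)

```text
clock: 17.9
tool_pos: [0.6687, 0.1177, 0.1921]
eef_rot: [0.738, 0.675, -0.005, -0.005]
contact_force: [0.4, 0.2, -5.3]
opening: 0.214
finger_force: 35.0
```

Call:
step_arm(
  motion=[
    {"dp": [0,0,0],"twist": [0,0,0],"hand": -1},
    {"dp": [0,0,0],"twist": [0,0,0],"hand": -1},
    {"dp": [0,0,0],"twist": [0,0,0],"hand": -1},
  ],
)

```text
clock: 18.27
tool_pos: [0.6694, 0.116, 0.1939]
eef_rot: [0.741, 0.672, -0.004, -0.004]
contact_force: [0.2, 0.1, -3.9]
opening: 0.214
finger_force: 35.0
```

```bash
python3 - <<'E'
from look import *
s=r.get_state();print(s['tool_pos'],s['q'],s['opening'])
a=rw(.0825,0)
plan([(*a,.129,84.5)])
s=r.snapshot('side'); 
cv2.imwrite('pics/place1.png',cv2.resize(s['pixels'][130:290,150:330],None,fx=3,fy=3,interpolation=cv2.INTER_CUBIC)[:,:,::-1])
E
```

```text
[0.6694 0.116  0.1939] [-0.0261  0.8675 -0.4291  1.4272  0.3985  0.9439 -0.6564] 0.21409818203486372
dp [1.6, 3.7, 64.9] twist [-0.011, 0.001, -0.001] rows 1.0
```

View pics/place1.png

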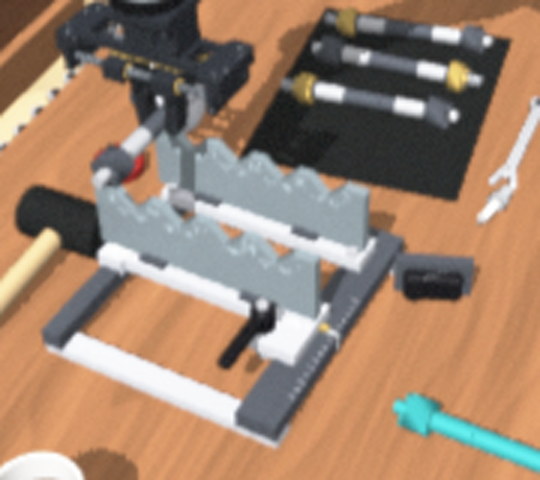

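Dark dog (118,165) is on the lever side and the shaft is level above the far notches. Lower, release, retreat.

Call:
step_arm(
  motion=[
    {"dp": [1.6,3.7,25],"twist": [-0.011,0,0],"hand": -1},
    {"dp": [1.6,3.7,50],"twist": [-0.011,0,0],"hand": -1},
    {"dp": [1.6,3.7,60],"twist": [-0.011,0,0],"hand": -1},
    {"dp": [1.6,3.7,64.5],"twist": [-0.011,0,0],"hand": -1},
    {"dp": [1.6,3.7,64.5],"twist": [-0.011,0,0],"hand": -1},
  ],
)

```text
clock: 18.95
tool_pos: [0.6738, 0.1192, 0.1307]
eef_rot: [0.74, 0.673, 0.001, 0.001]
contact_force: [-0.8, 0.3, -4.1]
opening: 0.218
finger_force: 35.0
```

Call:
step_arm(
  motion=[
    {"dp": [0,0,0],"twist": [0,0,0],"hand": -0.25},
    {"dp": [0,0,0],"twist": [0,0,0],"hand": -0.25},
    {"dp": [0,0,0],"twist": [0,0,0],"hand": -0.25},
    {"dp": [0,0,-40],"twist": [0,0,0],"hand": -0.25},
    {"dp": [0,0,-80],"twist": [0,0,0],"hand": -0.25},
  ],
)

```text
clock: 19.58
tool_pos: [0.673, 0.1192, 0.2111]
eef_rot: [0.74, 0.673, 0.001, 0.0]
contact_force: [0.1, 0.2, 1.1]
opening: 0.376
finger_force: 0.0
```

```bash
cat >> look.py <<'E'
def racked():
    for n in('top','side'):
        s=r.snapshot(n);P=cloud(s);Q=P[...,:2]-O;a=Q@RX;b=Q@RY
        print(n,'z at shaft top per notch', [(x,[(int(k.sum()),round(float(np.median(P[...,2][k])),4)) for k in [(abs(a-x/1e3)<.006)&(abs(b-y)<.015)&(P[...,2]>.05)&(P[...,2]<.16) for y in(-.03,.03)] if k.sum()>3]) for x in(-82.5,-27.5,27.5,82.5)])
E
python3 - <<'E'
from look import *
s=r.get_state();print(s['tool_pos'],s['opening'])
plan([(.62,-.04,.22,132),(.558,-.2036,.2,184.2),(.558,-.2036,.028,184.2)])
E
```

```text
[0.673  0.1192 0.2111] 0.3760245326470557
dp [-163.5, -37.7, -9.2] twist [0.002, -0.0, -0.828] rows 4.4
dp [-80.1, -155.5, 20.0] twist [0.0, 0.0, -0.911] rows 4.9
dp [0.0, 0.0, 172.0] twist [0.0, 0.0, 0.0] rows 2.8
```

Go over shaft B (y=-0.204, dog toward -x, so the yaw is 184).

Call:
step_arm(
  motion=[
    {"dp": [-33,-8,-2],"twist": [0,0,-0.166],"hand": 0.1},
    {"dp": [-66,-15,-4],"twist": [0,0,-0.33],"hand": 0.1},
    {"dp": [-99,-23,-6],"twist": [0,0,-0.5],"hand": 0.1},
    {"dp": [-131,-30,-8],"twist": [0,0,-0.66],"hand": 0.1},
    {"dp": [-163.5,-37.7,-9],"twist": [0,0,-0.828],"hand": 0.1},
  ],
)

```text
clock: 20.2
tool_pos: [0.6201, -0.0411, 0.2195]
eef_rot: [0.404, 0.915, 0.001, 0.001]
contact_force: [0.7, -0.2, 0.2]
opening: 0.547
finger_force: 0.0
```

Call:
step_arm(
  motion=[
    {"dp": [-16,-31,4],"twist": [0,0,-0.182],"hand": 0.1},
    {"dp": [-32,-62,8],"twist": [0,0,-0.364],"hand": 0.1},
    {"dp": [-48,-93,12],"twist": [0,0,-0.546],"hand": 0.1},
    {"dp": [-64,-124,16],"twist": [0,0,-0.73],"hand": 0.1},
    {"dp": [-80,-155.5,20],"twist": [0,0,-0.911],"hand": 0.1},
  ],
)

```text
clock: 20.82
tool_pos: [0.5579, -0.2048, 0.1989]
eef_rot: [-0.039, 0.999, 0.0, 0.001]
contact_force: [-0.7, 0.3, -0.6]
opening: 0.554
finger_force: 0.0
```

Call:
step_arm(
  motion=[
    {"dp": [0,0,0],"twist": [0,0,0],"hand": 0.1},
    {"dp": [0,0,0],"twist": [0,0,0],"hand": 0.1},
    {"dp": [0,0,0],"twist": [0,0,0],"hand": 0.1},
  ],
)

```text
clock: 21.2
tool_pos: [0.559, -0.2018, 0.1992]
eef_rot: [-0.037, 0.999, 0.001, 0.002]
contact_force: [-1.3, 0.3, -0.7]
opening: 0.552
finger_force: 0.0
```

```bash
python3 - <<'E'
from look import *
s=r.get_state();print(s['tool_pos'],s['q'],s['opening'])
racked();shafts()
plan([(.558,-.2036,.028,184.2)])
E
```

```text
[ 0.559  -0.2018  0.1992] [ 0.7554  0.8731 -0.914   1.7037  0.8128  0.9861  1.1808] 0.5521475786442577
top z at shaft top per notch [(-82.5, []), (-27.5, []), (27.5, []), (82.5, [(51, 0.1287), (48, 0.1282)])]
side z at shaft top per notch [(-82.5, []), (-27.5, [(7, 0.0534)]), (27.5, []), (82.5, [(26, 0.1297), (30, 0.129)])]
shaft [ 0.5088 -0.2927] dog dir 1.7 n 336 len 0.13512631127466435
dp [1.2, -1.3, 170.9] twist [0.001, 0.003, 0.001] rows 2.7
```

Call:
step_arm(
  motion=[
    {"dp": [1,-1,50],"twist": [0,0,0],"hand": 0.1},
    {"dp": [1,-1,100],"twist": [0,0,0],"hand": 0.1},
    {"dp": [1,-1,150],"twist": [0,0,0],"hand": 0.1},
    {"dp": [1,-1,170.5],"twist": [0,0,0],"hand": 0.1},
    {"dp": [1,-1,170.5],"twist": [0,0,0],"hand": 0.1},
  ],
)

```text
clock: 21.98
tool_pos: [0.5579, -0.2037, 0.0281]
eef_rot: [-0.037, 0.999, 0.001, 0.001]
contact_force: [-0.2, -0.6, 0.4]
opening: 0.549
finger_force: 0.0
```

Call:
step_arm(
  motion=[
    {"dp": [0,0,0],"twist": [0,0,0],"hand": -1},
    {"dp": [0,0,0],"twist": [0,0,0],"hand": -1},
    {"dp": [0,0,0],"twist": [0,0,0],"hand": -1},
    {"dp": [0,0,0],"twist": [0,0,0],"hand": -1},
  ],
  force=35,
)

```text
clock: 22.48
tool_pos: [0.558, -0.2053, 0.0287]
eef_rot: [-0.036, 0.999, -0.0, 0.002]
contact_force: [-0.0, -1.4, 4.0]
opening: 0.214
finger_force: 35.0
```

Call:
step_arm(
  motion=[
    {"dp": [0,0,-20],"twist": [0,0,0],"hand": -1},
    {"dp": [0,0,-60],"twist": [0,0,0],"hand": -1},
    {"dp": [0,0,-115],"twist": [0,0,0],"hand": -1},
    {"dp": [0,0,-175],"twist": [0,0,0],"hand": -1},
    {"dp": [0,0,-175],"twist": [0,0,0],"hand": -1},
  ],
)

```text
clock: 23.1
tool_pos: [0.5598, -0.2034, 0.2085]
eef_rot: [-0.037, 0.999, 0.0, 0.006]
contact_force: [0.2, -0.0, -4.0]
opening: 0.217
finger_force: 35.0
```

```bash
python3 - <<'E'
from look import *
s=r.get_state();print(s['tool_pos'],s['q'],s['opening'])
a=rw(.0275,0)
plan([(.59,-.03,.205,134),(*a,.205,84.5)])
E
```

```text
[ 0.5598 -0.2034  0.2085] [ 0.7606  0.8588 -0.9167  1.6989  0.8004  0.9896  1.1932] 0.21654239367610364
dp [-42.9, 170.7, 3.9] twist [0.005, 0.011, 0.877] rows 4.7
dp [90.4, 125.9, 0.0] twist [0.0, 0.0, 0.864] rows 4.6
```

Call:
step_arm(
  motion=[
    {"dp": [-9,34,1],"twist": [0,0,0.175],"hand": -1},
    {"dp": [-17,68,2],"twist": [0,0,0.35],"hand": -1},
    {"dp": [-26,102,3],"twist": [0,0,0.526],"hand": -1},
    {"dp": [-34,137,4],"twist": [0,0,0.7],"hand": -1},
    {"dp": [-43,171,4],"twist": [0.005,0.011,0.877],"hand": -1},
  ],
)

```text
clock: 23.72
tool_pos: [0.5858, -0.0299, 0.1978]
eef_rot: [0.393, 0.919, -0.003, -0.006]
contact_force: [0.4, -1.0, -4.5]
opening: 0.215
finger_force: 35.0
```

Call:
step_arm(
  motion=[
    {"dp": [18,25,0],"twist": [0,0,0.173],"hand": -1},
    {"dp": [36,50,0],"twist": [0,0,0.346],"hand": -1},
    {"dp": [54,76,0],"twist": [0,0,0.52],"hand": -1},
    {"dp": [72,101,0],"twist": [0,0,0.69],"hand": -1},
    {"dp": [90,126,0],"twist": [0,0,0.864],"hand": -1},
  ],
)

```text
clock: 24.35
tool_pos: [0.6142, 0.122, 0.1974]
eef_rot: [0.742, 0.67, -0.005, -0.004]
contact_force: [0.1, -0.2, -3.8]
opening: 0.214
finger_force: 35.0
```

Call:
step_arm(
  motion=[
    {"dp": [0,0,0],"twist": [0,0,0],"hand": -1},
    {"dp": [0,0,0],"twist": [0,0,0],"hand": -1},
    {"dp": [0,0,0],"twist": [0,0,0],"hand": -1},
  ],
)

```text
clock: 24.72
tool_pos: [0.6153, 0.1194, 0.1984]
eef_rot: [0.741, 0.672, -0.005, -0.003]
contact_force: [0.2, 0.4, -3.6]
opening: 0.216
finger_force: 35.0
```

```bash
python3 - <<'E'
from look import *
s=r.get_state();print(s['tool_pos'],s['q'],s['opening'])
a=rw(.0275,0)
plan([(*a,.129,84.5)])
E
```

```text
[0.6153 0.1194 0.1984] [-0.0383  0.7933 -0.4173  1.6012  0.3935  0.8431 -0.7107] 0.2161231306516433
dp [3.5, 2.9, 69.4] twist [-0.011, 0.002, -0.002] rows 1.1
```

Call:
step_arm(
  motion=[
    {"dp": [3.5,3,25],"twist": [-0.011,0,0],"hand": -1},
    {"dp": [3.5,3,50],"twist": [-0.011,0,0],"hand": -1},
    {"dp": [3.5,3,63],"twist": [-0.011,0,0],"hand": -1},
    {"dp": [3.5,3,69],"twist": [-0.011,0,0],"hand": -1},
    {"dp": [3.5,3,69],"twist": [-0.011,0,0],"hand": -1},
  ],
)

```text
clock: 25.35
tool_pos: [0.6188, 0.1243, 0.1303]
eef_rot: [0.741, 0.672, 0.0, 0.001]
contact_force: [1.0, 1.1, -2.8]
opening: 0.216
finger_force: 35.0
```

Call:
step_arm(
  motion=[
    {"dp": [0,0,0],"twist": [0,0,0],"hand": -0.25},
    {"dp": [0,0,0],"twist": [0,0,0],"hand": -0.25},
    {"dp": [0,0,0],"twist": [0,0,0],"hand": -0.25},
    {"dp": [0,0,-40],"twist": [0,0,0],"hand": -0.25},
    {"dp": [0,0,-80],"twist": [0,0,0],"hand": -0.25},
  ],
)

```text
clock: 25.98
tool_pos: [0.6182, 0.1247, 0.211]
eef_rot: [0.74, 0.672, -0.0, 0.001]
contact_force: [0.5, -0.0, -0.5]
opening: 0.376
finger_force: 0.0
```

```bash
python3 - <<'E'
from look import *
s=r.get_state();print(s['tool_pos'],s['opening'])
shafts()
plan([(.59,-.08,.22,42),(.555,-.2919,.2,1.6)])
E
```

```text
[0.6182 0.1247 0.211 ] 0.3757949938641642
shaft [ 0.5628 -0.3762] dog dir -172.8 n 596 len 0.22288082434096929
shaft [ 0.555  -0.2918] dog dir 1.6 n 594 len 0.22251603953258522
dp [-208.0, -10.9, -3.9] twist [0.008, -0.007, 0.741] rows 4.0
dp [-167.8, 134.1, 20.0] twist [0.0, 0.0, 0.705] rows 3.8
```

Call:
step_arm(
  motion=[
    {"dp": [-42,-2,-1],"twist": [0,0,0.148],"hand": 0.1},
    {"dp": [-83,-4,-2],"twist": [0,0,0.296],"hand": 0.1},
    {"dp": [-125,-7,-3],"twist": [0,0,0.444],"hand": 0.1},
    {"dp": [-166,-9,-4],"twist": [0,0,0.593],"hand": 0.1},
    {"dp": [-208,-11,-4],"twist": [0,0,0.741],"hand": 0.1},
  ],
)

```text
clock: 26.65
tool_pos: [0.5873, -0.0824, 0.2147]
eef_rot: [0.934, 0.356, 0.001, 0.001]
contact_force: [0.1, 0.2, -0.3]
opening: 0.548
finger_force: 0.0
```

Call:
step_arm(
  motion=[
    {"dp": [-34,27,4],"twist": [0,0,0.141],"hand": 0.1},
    {"dp": [-67,54,8],"twist": [0,0,0.282],"hand": 0.1},
    {"dp": [-101,80,12],"twist": [0,0,0.423],"hand": 0.1},
    {"dp": [-134,107,16],"twist": [0,0,0.564],"hand": 0.1},
    {"dp": [-168,134,20],"twist": [0,0,0.705],"hand": 0.1},
  ],
)

```text
clock: 27.28
tool_pos: [0.5521, -0.2944, 0.1945]
eef_rot: [1.0, 0.012, 0.001, 0.0]
contact_force: [0.3, -0.2, -0.6]
opening: 0.551
finger_force: 0.0
```

Call:
step_arm(
  motion=[
    {"dp": [0,0,0],"twist": [0,0,0],"hand": 0.1},
    {"dp": [0,0,0],"twist": [0,0,0],"hand": 0.1},
    {"dp": [0,0,0],"twist": [0,0,0],"hand": 0.1},
  ],
)

```text
clock: 27.65
tool_pos: [0.5529, -0.2914, 0.1945]
eef_rot: [1.0, 0.015, 0.001, -0.0]
contact_force: [0.1, 0.2, -0.1]
opening: 0.551
finger_force: 0.0
```

```bash
python3 - <<'E'
from look import *
s=r.get_state();print(s['tool_pos'],s['q'],s['opening'])
racked();shafts()
plan([(.555,-.2919,.028,1.6)])
E
```

```text
[ 0.5529 -0.2914  0.1945] [ 0.4533  0.765  -0.0748  1.6339  0.0748  0.7437 -1.1957] 0.5505829349150525
top z at shaft top per notch [(-82.5, [(4, 0.0507)]), (-27.5, []), (27.5, [(50, 0.1292), (50, 0.1281)]), (82.5, [(53, 0.129), (50, 0.129)])]
side z at shaft top per notch [(-82.5, []), (-27.5, []), (27.5, [(31, 0.1295), (33, 0.1292)]), (82.5, [(27, 0.1285), (26, 0.1293)])]
shaft [ 0.4998 -0.2929] dog dir 1.6 n 306 len 0.11728825856094899
dp [2.2, -0.2, 166.5] twist [0.0, -0.002, 0.002] rows 2.7
```

Both are seated. Pick up the third.

Call:
step_arm(
  motion=[
    {"dp": [2,0,50],"twist": [0,0,0],"hand": 0.1},
    {"dp": [2,0,100],"twist": [0,0,0],"hand": 0.1},
    {"dp": [2,0,150],"twist": [0,0,0],"hand": 0.1},
    {"dp": [2,0,166.5],"twist": [0,0,0],"hand": 0.1},
    {"dp": [2,0,166.5],"twist": [0,0,0],"hand": 0.1},
  ],
)

```text
clock: 28.42
tool_pos: [0.5546, -0.293, 0.0281]
eef_rot: [1.0, 0.014, 0.001, 0.0]
contact_force: [0.5, 0.4, 0.9]
opening: 0.552
finger_force: 0.0
```

Call:
step_arm(
  motion=[
    {"dp": [0,0,0],"twist": [0,0,0],"hand": -1},
    {"dp": [0,0,0],"twist": [0,0,0],"hand": -1},
    {"dp": [0,0,0],"twist": [0,0,0],"hand": -1},
    {"dp": [0,0,0],"twist": [0,0,0],"hand": -1},
  ],
  force=35,
)

```text
clock: 28.92
tool_pos: [0.5548, -0.2945, 0.0286]
eef_rot: [1.0, 0.014, 0.001, 0.001]
contact_force: [-0.6, -1.9, 3.2]
opening: 0.214
finger_force: 35.0
```

Call:
step_arm(
  motion=[
    {"dp": [0,0,-20],"twist": [0,0,0],"hand": -1},
    {"dp": [0,0,-60],"twist": [0,0,0],"hand": -1},
    {"dp": [0,0,-115],"twist": [0,0,0],"hand": -1},
    {"dp": [0,0,-177],"twist": [0,0,0],"hand": -1},
    {"dp": [0,0,-177],"twist": [0,0,0],"hand": -1},
  ],
)

```text
clock: 29.55
tool_pos: [0.5568, -0.2942, 0.2106]
eef_rot: [1.0, 0.014, 0.005, 0.002]
contact_force: [1.0, -0.0, -6.1]
opening: 0.219
finger_force: 35.0
```

```bash
python3 - <<'E'
from look import *
s=r.get_state();print(s['tool_pos'],s['q'],s['opening'])
a=rw(-.0275,0)
plan([(.56,-.08,.205,43),(*a,.205,84.5)])
E
```

```text
[ 0.5568 -0.2942  0.2106] [ 0.4549  0.7464 -0.0761  1.6155  0.0743  0.7705 -1.1967] 0.21867522928874344
dp [9.1, -214.0, 4.6] twist [0.009, -0.009, -0.723] rows 3.9
dp [143.9, -149.9, 0.0] twist [0.0, 0.0, -0.724] rows 3.9
```

Call:
step_arm(
  motion=[
    {"dp": [2,-43,1],"twist": [0,0,-0.145],"hand": -1},
    {"dp": [4,-86,2],"twist": [0,0,-0.29],"hand": -1},
    {"dp": [5,-128,3],"twist": [0,0,-0.434],"hand": -1},
    {"dp": [7,-171,4],"twist": [0,0,-0.578],"hand": -1},
    {"dp": [9,-214,4],"twist": [0.009,-0.009,-0.723],"hand": -1},
  ],
)

```text
clock: 30.18
tool_pos: [0.5548, -0.0774, 0.1991]
eef_rot: [0.929, 0.369, -0.006, -0.005]
contact_force: [0.4, -0.4, -4.9]
opening: 0.215
finger_force: 35.0
```

Call:
step_arm(
  motion=[
    {"dp": [29,-30,0],"twist": [0,0,-0.145],"hand": -1},
    {"dp": [58,-60,0],"twist": [0,0,-0.29],"hand": -1},
    {"dp": [86,-90,0],"twist": [0,0,-0.434],"hand": -1},
    {"dp": [115,-120,0],"twist": [0,0,-0.579],"hand": -1},
    {"dp": [144,-150,0],"twist": [0,0,-0.724],"hand": -1},
  ],
)

```text
clock: 30.8
tool_pos: [0.5582, 0.1295, 0.1999]
eef_rot: [0.738, 0.674, -0.005, -0.006]
contact_force: [0.9, 0.2, -5.7]
opening: 0.216
finger_force: 35.0
```

Call:
step_arm(
  motion=[
    {"dp": [0,0,0],"twist": [0,0,0],"hand": -1},
    {"dp": [0,0,0],"twist": [0,0,0],"hand": -1},
    {"dp": [0,0,0],"twist": [0,0,0],"hand": -1},
  ],
)

```text
clock: 31.18
tool_pos: [0.5596, 0.1267, 0.2007]
eef_rot: [0.741, 0.671, -0.004, -0.005]
contact_force: [-0.8, 0.0, -6.2]
opening: 0.216
finger_force: 35.0
```

```bash
python3 - <<'E'
from look import *
s=r.get_state();print(s['tool_pos'],s['q'],s['opening'])
a=rw(-.0275,0)
plan([(*a,.129,84.5)])
E
```

```text
[0.5596 0.1267 0.2007] [-0.0553  0.7284 -0.4217  1.7657  0.4038  0.7453 -0.7841] 0.2162629422218893
dp [1.3, 4.2, 71.6] twist [-0.012, -0.001, -0.003] rows 1.1
```

Call:
step_arm(
  motion=[
    {"dp": [1.5,4,25],"twist": [-0.012,0,0],"hand": -1},
    {"dp": [1.5,4,50],"twist": [-0.012,0,0],"hand": -1},
    {"dp": [1.5,4,65],"twist": [-0.012,0,0],"hand": -1},
    {"dp": [1.5,4,71],"twist": [-0.012,0,0],"hand": -1},
    {"dp": [1.5,4,71],"twist": [-0.012,0,0],"hand": -1},
  ],
)

```text
clock: 31.8
tool_pos: [0.5638, 0.13, 0.1306]
eef_rot: [0.74, 0.672, 0.002, -0.0]
contact_force: [0.6, 0.1, -5.0]
opening: 0.218
finger_force: 35.0
```

Call:
step_arm(
  motion=[
    {"dp": [0,0,0],"twist": [0,0,0],"hand": -0.25},
    {"dp": [0,0,0],"twist": [0,0,0],"hand": -0.25},
    {"dp": [0,0,0],"twist": [0,0,0],"hand": -0.25},
    {"dp": [0,0,-40],"twist": [0,0,0],"hand": -0.25},
    {"dp": [0,0,-80],"twist": [0,0,0],"hand": -0.25},
  ],
)

```text
clock: 32.42
tool_pos: [0.5632, 0.13, 0.2114]
eef_rot: [0.74, 0.672, 0.001, -0.001]
contact_force: [1.2, 0.0, -0.2]
opening: 0.374
finger_force: 0.0
```

```bash
python3 - <<'E'
from look import *
s=r.get_state();print(s['tool_pos'],s['opening'])
(m,d),=shafts()
plan([(.59,-.03,.22,118),(.585,-.2,.22,152),(*m,.2,d%360)])
E
```

```text
[0.5632 0.13   0.2114] 0.373906689813293
shaft [ 0.5631 -0.3759] dog dir -172.9 n 591 len 0.22224438304453065
dp [-158.2, 39.5, -3.9] twist [0.011, -0.004, -0.585] rows 3.1
dp [-147.8, -84.2, 0.0] twist [0.0, 0.0, -0.593] rows 3.2
dp [-63.3, -165.6, 20.0] twist [0.0, 0.0, -0.612] rows 3.3
```

Call:
step_arm(
  motion=[
    {"dp": [-40,10,-1],"twist": [0,0,-0.146],"hand": 0.1},
    {"dp": [-79,20,-2],"twist": [0,0,-0.29],"hand": 0.1},
    {"dp": [-119,30,-3],"twist": [0,0,-0.44],"hand": 0.1},
    {"dp": [-158,39.5,-4],"twist": [0,0,-0.585],"hand": 0.1},
  ],
)

```text
clock: 32.98
tool_pos: [0.5878, -0.0325, 0.2143]
eef_rot: [0.513, 0.858, 0.002, 0.0]
contact_force: [-0.6, 0.2, 0.5]
opening: 0.548
finger_force: 0.0
```

Call:
step_arm(
  motion=[
    {"dp": [-37,-21,0],"twist": [0,0,-0.148],"hand": 0.1},
    {"dp": [-74,-42,0],"twist": [0,0,-0.296],"hand": 0.1},
    {"dp": [-111,-63,0],"twist": [0,0,-0.445],"hand": 0.1},
    {"dp": [-148,-84,0],"twist": [0,0,-0.593],"hand": 0.1},
  ],
)

```text
clock: 33.48
tool_pos: [0.5829, -0.2028, 0.2138]
eef_rot: [0.24, 0.971, 0.002, 0.001]
contact_force: [0.5, -0.1, 0.2]
opening: 0.55
finger_force: 0.0
```

Call:
step_arm(
  motion=[
    {"dp": [-16,-41,5],"twist": [0,0,-0.153],"hand": 0.1},
    {"dp": [-32,-83,10],"twist": [0,0,-0.306],"hand": 0.1},
    {"dp": [-47,-124,15],"twist": [0,0,-0.46],"hand": 0.1},
    {"dp": [-63,-165.5,20],"twist": [0,0,-0.612],"hand": 0.1},
    {"dp": [-63,-165.5,20],"twist": [0,0,-0.612],"hand": 0.1},
  ],
)

```text
clock: 34.1
tool_pos: [0.5585, -0.3824, 0.1914]
eef_rot: [-0.057, 0.998, 0.0, -0.0]
contact_force: [0.2, 0.0, 0.6]
opening: 0.551
finger_force: 0.0
```

Call:
step_arm(
  motion=[
    {"dp": [0,0,0],"twist": [0,0,0],"hand": 0.1},
    {"dp": [0,0,0],"twist": [0,0,0],"hand": 0.1},
  ],
)

```text
clock: 34.35
tool_pos: [0.5616, -0.375, 0.1936]
eef_rot: [-0.063, 0.998, 0.002, 0.001]
contact_force: [0.1, -0.8, 0.4]
opening: 0.552
finger_force: 0.0
```

```bash
python3 - <<'E'
from look import *
s=r.get_state();print(s['tool_pos'],s['q'],s['opening'])
racked();shafts()
plan([(.563,-.376,.028,187.1)])
E
```

```text
[ 0.5616 -0.375   0.1936] [ 0.9558  0.984  -0.9396  1.44    0.8283  1.14    1.5782] 0.55157598284435
top z at shaft top per notch [(-82.5, []), (-27.5, [(53, 0.1285), (48, 0.1289)]), (27.5, [(51, 0.1291), (45, 0.1292)]), (82.5, [(50, 0.1287), (49, 0.1293)])]
side z at shaft top per notch [(-82.5, []), (-27.5, [(30, 0.1291), (29, 0.1288)]), (27.5, [(29, 0.1291), (29, 0.1296)]), (82.5, [(26, 0.1296), (27, 0.129)])]
dp [-1.2, -0.9, 165.4] twist [0.002, 0.002, 0.001] rows 2.6
```

Call:
step_arm(
  motion=[
    {"dp": [-1,-1,50],"twist": [0,0,0],"hand": 0.1},
    {"dp": [-1,-1,100],"twist": [0,0,0],"hand": 0.1},
    {"dp": [-1,-1,150],"twist": [0,0,0],"hand": 0.1},
    {"dp": [-1,-1,165.5],"twist": [0,0,0],"hand": 0.1},
    {"dp": [-1,-1,165.5],"twist": [0,0,0],"hand": 0.1},
  ],
)

```text
clock: 35.12
tool_pos: [0.5628, -0.3767, 0.0283]
eef_rot: [-0.062, 0.998, 0.001, 0.001]
contact_force: [1.4, 0.8, 0.2]
opening: 0.548
finger_force: 0.0
```

Call:
step_arm(
  motion=[
    {"dp": [0,0,0],"twist": [0,0,0],"hand": -1},
    {"dp": [0,0,0],"twist": [0,0,0],"hand": -1},
    {"dp": [0,0,0],"twist": [0,0,0],"hand": -1},
    {"dp": [0,0,0],"twist": [0,0,0],"hand": -1},
  ],
  force=35,
)

```text
clock: 35.62
tool_pos: [0.5628, -0.3787, 0.0283]
eef_rot: [-0.061, 0.998, 0.0, 0.002]
contact_force: [0.6, -2.3, 3.7]
opening: 0.221
finger_force: 35.0
```

Call:
step_arm(
  motion=[
    {"dp": [0,0,-20],"twist": [0,0,0],"hand": -1},
    {"dp": [0,0,-60],"twist": [0,0,0],"hand": -1},
    {"dp": [0,0,-115],"twist": [0,0,0],"hand": -1},
    {"dp": [0,0,-177],"twist": [0,0,0],"hand": -1},
    {"dp": [0,0,-177],"twist": [0,0,0],"hand": -1},
  ],
)

```text
clock: 36.25
tool_pos: [0.565, -0.3768, 0.2109]
eef_rot: [-0.062, 0.998, 0.0, 0.006]
contact_force: [0.4, -0.4, -4.0]
opening: 0.214
finger_force: 35.0
```

```bash
python3 - <<'E'
from look import *
s=r.get_state();print(s['tool_pos'],s['q'],s['opening'])
a=rw(-.0825,0)
plan([(.57,-.2,.205,152),(.54,-.03,.205,118),(*a,.205,84.5)])
E
```

```text
[ 0.565  -0.3768  0.2109] [ 0.9578  0.966  -0.9485  1.4213  0.8126  1.1594  1.5925] 0.2142956742591333
dp [-26.8, 174.8, 6.1] twist [0.003, 0.011, 0.613] rows 3.3
dp [106.3, 136.0, 0.0] twist [0.0, 0.0, 0.593] rows 3.2
dp [158.8, 48.5, 0.0] twist [0.0, 0.0, 0.585] rows 3.1
```

Call:
step_arm(
  motion=[
    {"dp": [-7,44,1],"twist": [0,0,0.153],"hand": -1},
    {"dp": [-13,87,2],"twist": [0,0,0.306],"hand": -1},
    {"dp": [-20,131,3],"twist": [0,0,0.46],"hand": -1},
    {"dp": [-27,175,4],"twist": [0.003,0.011,0.613],"hand": -1},
  ],
)

```text
clock: 36.75
tool_pos: [0.5652, -0.1991, 0.1996]
eef_rot: [0.245, 0.97, -0.0, -0.007]
contact_force: [1.2, 0.5, -4.4]
opening: 0.219
finger_force: 35.0
```

Call:
step_arm(
  motion=[
    {"dp": [27,34,0],"twist": [0,0,0.148],"hand": -1},
    {"dp": [53,68,0],"twist": [0,0,0.296],"hand": -1},
    {"dp": [80,102,0],"twist": [0,0,0.445],"hand": -1},
    {"dp": [106,136,0],"twist": [0,0,0.593],"hand": -1},
  ],
)

```text
clock: 37.25
tool_pos: [0.5355, -0.0294, 0.2005]
eef_rot: [0.517, 0.856, -0.002, -0.006]
contact_force: [0.3, 1.1, -3.1]
opening: 0.217
finger_force: 35.0
```

Call:
step_arm(
  motion=[
    {"dp": [40,12,0],"twist": [0,0,0.146],"hand": -1},
    {"dp": [79,24,0],"twist": [0,0,0.293],"hand": -1},
    {"dp": [119,36,0],"twist": [0,0,0.44],"hand": -1},
    {"dp": [159,48.5,0],"twist": [0,0,0.585],"hand": -1},
    {"dp": [159,48.5,0],"twist": [0,0,0.585],"hand": -1},
  ],
)

```text
clock: 37.88
tool_pos: [0.5034, 0.1375, 0.2018]
eef_rot: [0.738, 0.675, -0.003, -0.006]
contact_force: [0.8, -0.9, -5.2]
opening: 0.214
finger_force: 35.0
```

Call:
step_arm(
  motion=[
    {"dp": [0,0,0],"twist": [0,0,0],"hand": -1},
    {"dp": [0,0,0],"twist": [0,0,0],"hand": -1},
    {"dp": [0,0,0],"twist": [0,0,0],"hand": -1},
  ],
)

```text
clock: 38.25
tool_pos: [0.506, 0.131, 0.202]
eef_rot: [0.741, 0.671, -0.003, -0.004]
contact_force: [-0.3, 0.2, -4.8]
opening: 0.215
finger_force: 35.0
```

```bash
python3 - <<'E'
from look import *
s=r.get_state();print(s['tool_pos'],s['q'],s['opening'])
a=rw(-.0825,0)
plan([(*a,.129,84.5)])
E
```

```text
[0.506 0.131 0.202] [-0.0761  0.6713 -0.4296  1.9173  0.4308  0.6534 -0.8716] 0.21454313608010825
dp [2.1, 2.9, 72.9] twist [-0.01, -0.0, -0.003] rows 1.2
```

Call:
step_arm(
  motion=[
    {"dp": [2,3,25],"twist": [-0.01,0,0],"hand": -1},
    {"dp": [2,3,50],"twist": [-0.01,0,0],"hand": -1},
    {"dp": [2,3,66],"twist": [-0.01,0,0],"hand": -1},
    {"dp": [2,3,72.5],"twist": [-0.01,0,0],"hand": -1},
    {"dp": [2,3,72.5],"twist": [-0.01,0,0],"hand": -1},
  ],
)

```text
clock: 38.88
tool_pos: [0.5088, 0.1339, 0.1298]
eef_rot: [0.741, 0.672, 0.001, -0.0]
contact_force: [0.9, 0.3, -4.8]
opening: 0.218
finger_force: 35.0
```

Call:
step_arm(
  motion=[
    {"dp": [0,0,0],"twist": [0,0,0],"hand": -0.25},
    {"dp": [0,0,0],"twist": [0,0,0],"hand": -0.25},
    {"dp": [0,0,0],"twist": [0,0,0],"hand": -0.25},
    {"dp": [0,0,-40],"twist": [0,0,0],"hand": -0.25},
    {"dp": [0,0,-90],"twist": [0,0,0],"hand": -0.25},
  ],
)

```text
clock: 39.5
tool_pos: [0.5078, 0.1339, 0.2202]
eef_rot: [0.74, 0.672, -0.001, -0.001]
contact_force: [1.7, 0.1, 0.7]
opening: 0.374
finger_force: 0.0
```

Call:
step_arm(
  motion=[
    {"dp": [-60,0,-15],"twist": [0,0,0],"hand": -0.25},
    {"dp": [-120,0,-30],"twist": [0,0,0],"hand": -0.25},
    {"dp": [-180,0,-40],"twist": [0,0,0],"hand": -0.25},
    {"dp": [-240,0,-40],"twist": [0,0,0],"hand": -0.25},
    {"dp": [-300,0,-40],"twist": [0,0,0],"hand": -0.25},
  ],
)

```text
clock: 40.12
tool_pos: [0.4791, -0.1665, 0.26]
eef_rot: [0.741, 0.672, 0.001, 0.0]
contact_force: [0.3, 0.4, -0.9]
opening: 0.373
finger_force: 0.0
```

```bash
python3 - <<'E'
from look import *
s=r.get_state();print(s['tool_pos'],s['opening'])
racked();shafts()
s=r.snapshot('top')
cv2.imwrite('pics/final.png',cv2.resize(s['pixels'][110:260,150:350],None,fx=4,fy=4,interpolation=cv2.INTER_CUBIC)[:,:,::-1])
E
```

```text
[ 0.4791 -0.1665  0.26  ] 0.37323676304455516
top z at shaft top per notch [(-82.5, [(49, 0.1294), (49, 0.1288)]), (-27.5, [(51, 0.1291), (45, 0.129)]), (27.5, [(51, 0.1283), (49, 0.1287)]), (82.5, [(49, 0.1285), (47, 0.1292)])]
side z at shaft top per notch [(-82.5, [(31, 0.129), (28, 0.1299)]), (-27.5, [(29, 0.1293), (31, 0.1287)]), (27.5, [(28, 0.1296), (28, 0.1289)]), (82.5, [(25, 0.1291), (29, 0.1294)])]
```

View pics/final.png

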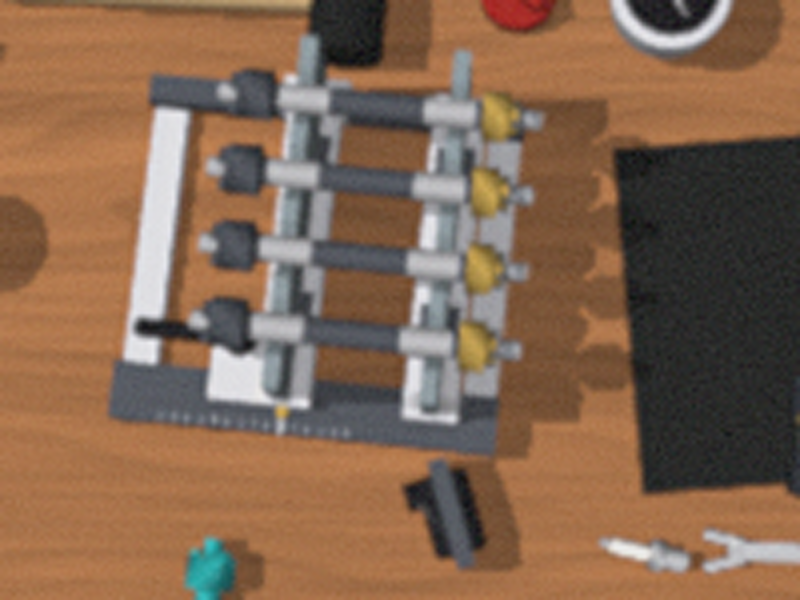

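All four shafts are seated: brass nuts at cols 475–500 on the fixed comb's side, dogs at cols 225–252 on the lever side. The pointer (283,412) is on the mark and the lever is clamped.

```bash
python3 -c "
from plant import r
print(r.finish_job())"
```

```text
the job is handed in; nothing more can be done
None
```

The job is handed in, with no verdict shown: the moving comb is clamped at the white mark and all four shafts are seated in both combs, brass nuts on the fixed comb's side and clutch dogs on the moving comb's side.

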